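# Book out the sample jars from the self-closing cabinet

### The job

The cabinet door springs shut by itself, so swing it open and prop it with the rubber wedge, so that it stays at least about square to the cabinet's front without being held; then take every jar out and stand it upright on the grey tray. Once all the jars are on the tray, pick up the scanner and hold it steady for a good second and a half with its nose a hand's width or less (40 to 110 mm) in front of the tray's label, pointing straight at the middle of the label. Finish with the door shut and both the wedge (on its base) and the scanner (right way up) back on the grey mat, without tipping a jar over or disturbing the cups, bottle, tip box and marker around.

Things in the scene. Friction and masses are not known exactly. Their poses are not given: they have to be found in the camera images.
- cabinet: Clear sample cabinet, fixed, 170 deep (x) x 320 wide (y) x 220 high. Origin: centre of its underside, on the bench. Door side is its own -x. Floor and walls 8 mm thick. Top: thin bars at height 212-220 over local x -0.034 to 0.085 only, so a 50 mm slot is open above, just behind the door. The front is all doorway. Jars stand on the floor in a row along y.
- door (a joint): Door angle, rad: 0 shut, 1.57 square to the front, stop 1.9. White panel 12 thick, 320 wide, from 12 to 270 mm above the bench (50 higher than the cabinet). Spring 0.09 N m shut to 0.17 at 1.6 rad, damping 0.3 N m s/rad: let go, it shuts in some 4 s. Can be pushed open from behind its top edge, over the cabinet; upright bar handle, centre 160 high, 35 off the outer face, 35 from the free edge.
- door_hinge (a point): Point on the door's upright hinge axis at the cabinet's left (+y) front corner, mid-thickness of the panel, 120 mm above the bench. Turns with the door: its -y runs along the panel to the free edge (320 mm), its +x is the normal of the inner face, which lies 6 mm from the axis. Opening turns it clockwise seen from above.
- wedge_grip (a point): Tan rubber wedge, 450 g: base 120 (x) x 44 (y); thin end (5 high) at +x, rising to 38 at the heel. Upright steel grip fin on top, 50 long (x) x 18 thick (y), up to 90 above the base. This point is in the fin, 65 above the base, 75 behind the thin tip, 45 before the heel. On the bench, thin end against or under the door's inner face 100-150 from the hinge, it holds the door. Starts on the mat.
- scanner_grip (a point): Hand-held label scanner, 180 g, lying flat, 150 long (x): body 34 wide x 30 high, head (front 50 at +x) 56 wide x 36 high. This point is its middle, 18 above the underside, 76 behind the nose window; the narrow body runs from 75 behind this point to 25 ahead of it. It looks along its own +x. Starts on the mat.
- scanner_nose (a point): Centre of the scanner's nose window, 76 mm along +x from its middle; +x is the viewing direction.
- label_face (a point): Centre of the label plate (70 x 70, bar-code pattern) fixed near the tray's left (+y) end: 90 mm above the tray's underside; the face looks along this frame's -x, which points towards the robot side and 0.45 rad upward.
- tray: Grey tray, fixed on the bench, 150 (x) x 310 (y), floor 4 mm thick, rim 14 high, 4 thick. Origin: centre of its underside. The label plate stands at local (0.03, 0.118); jars belong on the rest of the floor (local y -0.15 to 0.07).
- mat: Flat grey rubber mat, fixed, 200 (x) x 170 (y) x 3; origin: centre of its underside. Home of the wedge and scanner.
- cup0: Sample cup, 60 across, 65 high; leave alone. Origin: centre of its underside.
- cup1: Sample cup, 60 across, 65 high, beyond the mat; leave alone. Origin: centre of its underside.
- cup2: Sample cup, 60 across, 65 high; leave alone. Origin: centre of its underside.
- reagent: White reagent bottle, 60 across, 130 high, beyond the tray; leave alone. Origin: centre of its underside.
- tipbox: Pipette tip box 80 x 120 x 62, at the back; leave alone. Origin: centre of its underside.
- marker: Marker pen, 120 long, 14 thick, beyond the mat; leave alone. Origin: centre of its underside.
- jar0_center (a point): Clear sample jar with white screw lid: 44 mm across, 84 high, lid 47 across in the top 16 mm, 120 g; 1 to 3 jars are present. This point: its centre, 42 mm above its underside; z up along its axis.
- jar1_center (a point): Clear sample jar with white screw lid: 44 mm across, 84 high, lid 47 across in the top 16 mm, 120 g; 1 to 3 jars are present. This point: its centre, 42 mm above its underside; z up along its axis.
- jar2_center (a point): Clear sample jar with white screw lid: 44 mm across, 84 high, lid 47 across in the top 16 mm, 120 g; 1 to 3 jars are present. This point: its centre, 42 mm above its underside; z up along its axis.
Not all that is in view belongs to the job. Leave any blue look-alike of the part that bears jar1_center alone.

How it is judged:
On the way, in this order (a step that is already met when the one before it is completed fails the run):
1. the wedge alone holds the door open (over 1.35 rad), the robot touching neither (value of joint door above 1.35 rad and contact force between wedge and door above 0.1 N and contact force between the fingers and wedge below 0.05 N and contact force between each of the arm, the fingers and door below 0.05 N), for 0.5 s.
2. every jar stands upright on the tray, let go (x of jar0_center in the frame of tray between -0.065 and 0.065 m and y of jar0_center in the frame of tray between -0.15 and 0.095 m and z of jar0_center in the frame of tray between 0.037 and 0.057 m and angle between each of jar0_center, jar1_center, jar2_center's own z axis and vertical below 0.15 rad and contact force between the fingers and jar0 below 0.05 N and x of jar1_center in the frame of tray between -0.065 and 0.065 m and y of jar1_center in the frame of tray between -0.15 and 0.095 m and z of jar1_center in the frame of tray between 0.037 and 0.057 m and contact force between the fingers and jar1 below 0.05 N and x of jar2_center in the frame of tray between -0.065 and 0.065 m and y of jar2_center in the frame of tray between -0.15 and 0.095 m and z of jar2_center in the frame of tray between 0.037 and 0.057 m and contact force between the fingers and jar2 below 0.05 N), for 0.3 s.
3. the held scanner points at the label's centre (within 18 mm) from 35 to 125 mm, within 0.75 rad of square to it, held steady for 1 s (x of label_face in the frame of scanner_nose between 0.035 and 0.125 m and y of label_face in the frame of scanner_nose between -0.018 and 0.018 m and z of label_face in the frame of scanner_nose between -0.018 and 0.018 m and angle between the x axis of label_face and the x axis of scanner_nose, either way round below 0.75 rad and linear speed of scanner below 0.03 m/s and angular speed of scanner below 0.3 rad/s and contact force between the fingers and scanner above 0.5 N), for 1 s.
At the end, for the whole second after the job is handed in: Door shut (under 0.05 rad); every jar upright (within 0.15 rad) on the tray's floor; wedge standing on its base and scanner lying right way up, both with their middles over the mat; all released and at rest (all of step 2 and x of wedge_grip in the frame of mat between -0.1 and 0.1 m and y of wedge_grip in the frame of mat between -0.085 and 0.085 m and x of scanner_grip in the frame of mat between -0.1 and 0.1 m and y of scanner_grip in the frame of mat between -0.085 and 0.085 m and height (world z) of wedge_grip below 0.076 m and angle between wedge_grip's own z axis and vertical below 0.15 rad and height (world z) of scanner_grip below 0.03 m and angle between scanner_grip's own z axis and vertical below 0.2 rad and value of joint door below 0.05 rad and linear speed of each of wedge, scanner below 0.02 m/s); the robot touches nothing.
It fails at once if a jar is tipped over (angle between any of jar0_center, jar1_center, jar2_center's own z axis and vertical above 0.8 rad).
It fails at once if a bystander is knocked over or shifted by more than 40 mm (distance of any of cup0, cup1, cup2, reagent, tipbox, marker from where it was at the start of the episode above 0.04 m).
Of jar0, jar1, jar2 only 1 to 3 are there at a start; the rules pass over those that are not, and their reading is None.
At some moment in a run one of wedge, scanner may be knocked a few centimetres aside while the robot is not near it.
It also fails if it takes over 210 s, if anything falls off the work surface, if the arm or the gripper's body presses on something with over 40 N, if the wrist force passes 120 N, or if a joint passes its speed limit or range.

### The arm

A 6-joint arm with a two-finger parallel gripper is mounted at the origin on the work surface. World frame = base frame: x ahead of the robot, y to its left, z up, the work surface at z = 0. Lengths are in m, angles in rad, forces in N, time in s.
With the tool pointing down it reaches from about 0.15 to 0.775 m from the base axis. Payload 6.1 kg.
Tool frame: the origin (TCP) lies at the very end of the fingers, on their centre line; the grasp point (between the pads) lies 19 mm behind it; z points along the fingers, y is the line along which they close (so a half turn about z gives the same grasp; the last joint's range is limited). The gripper opens to 85 mm and grips with 20 to 120 N. Pads are 22 mm wide; open, the fingers measure 114 mm over their backs; the gripper's body (76 mm by 85 mm) begins 54 mm behind the grasp point. The pads swing forward as they close: fully open they stand 13 mm farther back than shut.
Start: joints at [-1.191, 0.126, -0.04, 1.405, 0, 1.571], TCP at [0.195, -0.488, 0.231] pointing down, gripper open.
Joint ranges: [-2.72, 2.72], [-0.95, 1.95], [-1.27, 1.35], [-1.78, 2.02], [-1.46, 1.47], [-3.14, 3.14]. Speed limits (rad/s): [2.39, 2.39, 3.01, 3.14, 3.14, 3.14].

### API

Orientations are given as a rotation vector (axis times angle).
In Python, from workcell import manip gives the robot as it stands.
- The arm moves only by the tool play_rows, never from a script. Its argument "plan" is one flat list of numbers, 7 for each row, row after row: the shift along the tool's x, y, z in cm, then the turn, a rotation vector about the tool's x, y, z in degrees, then the closure, from 0 (fully open) to 1 (shut). In form: [x, y, z, ax, ay, az, hand, x, y, z, ax, ay, az, hand, ...]. A call has 1 to 12 rows; each row is the pose to reach, as a shift and turn from the pose commanded when the call began, along the tool's axes at that moment; what a row does not reach only later rows make up. A row lasts 1/12 s, in which the tool goes at most 41.7 mm and 7.16 degrees, less where a joint would pass 70% of its speed; a pose out of reach is approached as far as the arm can. A call with a gripper value outside its range is refused whole. The fingers move at their own pace and stop on an object; "squeeze" is the grip in N (left out, the last holds). Time passes only in rows, so rows that repeat a pose let the fingers close. It gives the time, the measured TCP pose, the force, the opening and the grip force at its end, in the units of the state.
- manip.get_state(): the state, without advancing time (a new reading comes with each control period).
- manip.get_image(name): name is "scene" or "top"; returns (picture, depth): 420x560x3 uint8, red, green, blue; 420x560 float32, m along the optical axis (not along the pixel's ray), 0 where there is no reading.
- manip.calibration(name): a dict with "intrinsics" (3x3 intrinsics, pixels), "eye" and "attitude" of the camera in the world. Camera axes: x right, y down, z forward; pixel columns grow to the right and rows downward; lengths in m; the calibration is good to about 2 mm. A picture is of the moment at which its call begins. calibration takes no time and is no camera call.
- manip.job_done(): hands the job in; it is judged then, once.
Trained networks look in the newest picture that a camera, given by its name, has taken for a name from the list of things; names that differ only in an ending like _2 or _b are one class to them, and where a whole thing is asked for, a point or a joint stands for the part that bears it (a point fixed in the world has none). Each returns a list of dicts, best first, with "score" (0 to 1); they miss things now and then, are a little off and sometimes report something else, mostly with a low value. They report only what shows in the picture. A call takes as long as a camera call. They do not tell look-alikes from the thing itself.
- manip.boxes_of(camera, name): "point" ([column, row] as shares, 0 to 1, of the picture: columns of its width, rows of its height, amid what is visible of it).
- manip.outline_of(camera, name): "region" (420x560 bool, what is visible of it) and "point" ([column, row] as shares, 0 to 1, of the picture: columns of its width, rows of its height, amid what is visible of it).
- manip.pinpoint(camera, name): "point" ([column, row] as shares, 0 to 1, of the picture: columns of its width, rows of its height: a listed point, or the origin of a listed thing).
The state is a dict: "clock": time; "joint_pos": joint angles; "joint_velocities": joint speeds; "joint_efforts": joint torques, N m; "tcp_pos": TCP position; "orientation": TCP orientation; "wrist_force": force on the tool from outside, world axes, zero at the start; "ft_torque": the same for the moment, N m; "width": finger opening in m; "grasp_force": force on a finger pad.
Only numpy, scipy, OpenCV 4.12 (cv2) and the standard library are available. Lean on these libraries where they do the work, as an engineer would, in place of code of your own. Each camera call takes 0.05 s, during which the arm holds its last target. There are 200 camera calls.

## Working session

There is one attempt and no reset: what is moved stays moved. The work goes in short steps, Python scripts to look and compute and a tool call to move; the robot and the scene stay as the last step left them, time stands still between calls to the robot, and variables do not carry over. Pictures are saved under pics/ and viewed, at most 16 in all, crops included, and the job is handed in when it is done.

Besides the shell and the picture viewer there is one more tool, called as name(argument=value, ...), one argument or row to a line, values as JSON. play_rows: Moves the arm, as the interface text tells. Its arguments: {"type":"object","properties":{"plan":{"type":"array","items":{"type":"number"}},"squeeze":{"type":"number"}},"required":["plan"]}

```bash
mkdir -p pics
cat > h.py <<'E'
import numpy as np, cv2
from scipy.spatial.transform import Rotation as R
from workcell import manip
def cal(c):
    k=manip.calibration(c); K=np.array(k["intrinsics"]); e=np.array(k["eye"]); A=np.array(k["attitude"],float)
    A=R.from_rotvec(A).as_matrix() if A.size==3 else A.reshape(3,3) if A.size==9 else A
    return K,e,A
def ray(c,p):
    K,e,A=cal(c); d=A@np.linalg.inv(K)@np.array([p[0]*560,p[1]*420,1]); return e,d
def at_z(c,p,z):
    e,d=ray(c,p); return e+d*(z-e[2])/d[2]
def cloud(c,depth):
    K,e,A=cal(c); v,u=np.mgrid[:420,:560]; 
    P=np.stack([(u+.5-K[0,2])/K[0,0]*depth,(v+.5-K[1,2])/K[1,1]*depth,depth],-1)
    return P@A.T+e
def snap(c,name=None):
    im,d=manip.get_image(c)
    if name: cv2.imwrite(f"pics/{name}.png",im[...,::-1])
    return im,d
E
python3 - <<'E'
from h import *
for c in("scene","top"):
    print(manip.calibration(c)); snap(c,c+"0")
s=manip.get_state(); print(s)
Z=dict(cabinet=0,door_hinge=.12,wedge_grip=.068,scanner_grip=.021,scanner_nose=.021,label_face=.09,tray=0,mat=0,cup0=0,reagent=0,tipbox=0,marker=0,jar0_center=.05)
for c in("scene","top"):
    for n,z in Z.items():
        for r in manip.pinpoint(c,n)[:4]:
            print(c,n,round(r["score"],2),np.round(r["point"],3),at_z(c,r["point"],z).round(3))
E
```

```text
{'intrinsics': array([[454.8201548 ,   0.        , 275.10676639],
       [  0.        , 454.8201548 , 211.04704458],
       [  0.        ,   0.        ,   1.        ]]), 'eye': array([1.07870695, 0.55277575, 1.07622166]), 'attitude': array([-1.07395112, -2.56404805,  0.8166585 ])}
{'intrinsics': array([[457.5825878 ,   0.        , 281.33779659],
       [  0.        , 457.5825878 , 215.35686273],
       [  0.        ,   0.        ,   1.        ]]), 'eye': array([0.35733532, 0.05349574, 1.61367847]), 'attitude': array([-2.17601697,  2.13441096, -0.15108502])}
{'clock': 0.1, 'joint_pos': array([-1.19104924e+00,  1.26348738e-01, -4.04831714e-02,  1.40540708e+00,
        2.68012884e-05,  1.57083516e+00]), 'joint_velocities': array([-0.00057306, -0.00123559,  0.00230688,  0.00049326,  0.00057788,
        0.00094144]), 'joint_efforts': array([ 1.85516794e-03, -4.36902559e+01,  3.53606844e+01,  1.36289824e-02,
        1.13435200e-05, -8.68719667e-06]), 'tcp_pos': array([ 0.19448416, -0.48726168,  0.23060201]), 'orientation': array([-3.08374754e+00, -5.92599339e-01,  3.86223900e-04]), 'wrist_
[... 1634 characters left out ...]
0.473] [ 0.625 -0.245  0.09 ]
top label_face 0.57 [0.521 0.543] [0.52  0.009 0.09 ]
top tray 0.62 [0.686 0.543] [ 0.536 -0.32   0.   ]
top tray 0.33 [0.559 0.51 ] [ 0.58  -0.068  0.   ]
top mat 0.79 [0.536 0.531] [ 0.548 -0.023  0.   ]
top cup0 0.66 [0.536 0.426] [ 0.709 -0.02   0.   ]
top cup0 0.66 [0.714 0.696] [ 0.312 -0.373  0.   ]
top cup0 0.53 [0.648 0.671] [ 0.346 -0.244  0.   ]
top cup0 0.2 [0.362 0.506] [0.578 0.325 0.   ]
top reagent 0.74 [0.613 0.405] [ 0.743 -0.175  0.   ]
top tipbox 0.86 [0.492 0.363] [0.804 0.071 0.   ]
top tipbox 0.22 [0.535 0.531] [ 0.548 -0.021  0.   ]
top marker 0.42 [0.576 0.432] [ 0.7   -0.101  0.   ]
top jar0_center 0.73 [0.391 0.466] [0.632 0.262 0.05 ]
```

View pics/scene0.png

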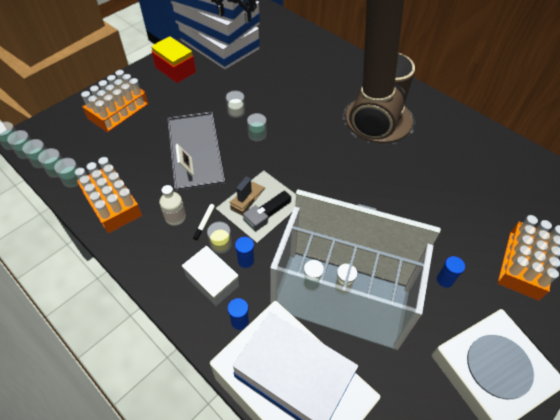

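View pics/top0.png

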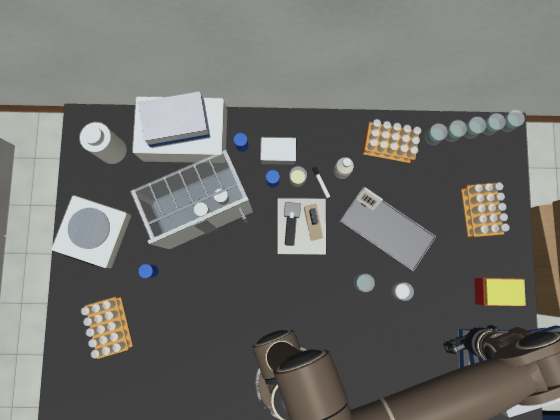

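The scene shows the cabinet at (355,270), with the door along its robot side. Two white-lidded jars stand inside, at (313,270) and (347,275) in the scene view and (201,210) and (221,196) in the top view. The wedge is at (313,222) in the top view, the scanner at (291,222), and the tray at (388,228) with its label at (370,199). Things that could be taken for a jar are the blue look-alikes at (273,178), (240,141) and (146,271), and cups at (298,177), (365,283) and (403,292). I choose the two white-lidded jars inside the cabinet.

Run:
```python
from h import *
im,d=snap("top"); P=cloud("top",d); ims,ds=snap("scene"); Q=cloud("scene",ds)
def rect(X): 
    (c,s,a)=cv2.minAreaRect((X*1000).astype(np.float32)); return np.round(c,1),np.round(s,1),round(a,1)
# door top edge
for nm,C in(("top",P),("scene",Q)):
    m=(C[...,2]>.258)&(C[...,2]<.285)&(C[...,0]>.35)&(C[...,0]<.65)&(C[...,1]>.05)&(C[...,1]<.5)
    X=C[m]; print(nm,"door",m.sum(),rect(X[:,:2]), X[:,2].mean())
for n,lo,hi in(("wedge_grip",.006,.2),("wedge_grip",.08,.11),("scanner_grip",.02,.06),("tray",.0,.03),("mat",0,.01),("label_face",.04,.14)):
    for c,C in(("top",P),("scene",Q)):
        for o in manip.outline_of(c,n)[:1]:
            m=o["region"]&(C[...,2]>lo)&(C[...,2]<hi)&(C[...,0]>.1); X=C[m]
            if len(X)>5: print(n,c,round(o["score"],2),len(X),rect(X[:,:2]),np.percentile(X[:,2],[5,50,95]).round(3))
for c,C in(("top",P),("scene",Q)):
    for o in manip.outline_of(c,"jar0_center"):
        X=C[o["region"]]; p=o["point"]; print("jar",c,round(o["score"],2),np.round(np.array(p)*[560,420]),at_z(c,p,.092).round(3),np.median(X,0).round(3))
    # white lids
    I=im if c=="top" else ims
    m=(C[...,2]>.075)&(C[...,2]<.11)&(I.min(-1)>170)&(C[...,0]>.45)&(C[...,0]<.8)&(C[...,1]>.15)&(C[...,1]<.5)
    n,l,st,ce=cv2.connectedComponentsWithStats(m.astype(np.uint8))
    for i in range(1,n):
        if st[i,4]>15: print("lid",c,st[i,4],ce[i].round(),np.median(C[l==i],0).round(3))
cv2.imwrite("pics/crop1.png",cv2.resize(np.hstack([im[140:260,120:260],im[160:280,260:400]]),None,fx=2.8,fy=2.8)[...,::-1])
```

```text
top door 506 (array([517.2, 290.3]), array([ 17.4, 319.5]), 25.4) 0.2684331322478497
scene door 1072 (array([519.4, 295.4]), array([ 19.7, 319.5]), 25.7) 0.2667564705433711
wedge_grip top 0.8 410 (array([548.6, -69.1]), array([117. ,  44.1]), 13.1) [0.009 0.027 0.095]
wedge_grip scene 0.92 673 (array([557.1, -61.3]), array([134.6,  55.2]), 19.0) [0.009 0.035 0.092]
wedge_grip top 0.8 85 (array([562.5, -65.7]), array([49.5, 18. ]), 13.8) [0.087 0.091 0.098]
wedge_grip scene 0.92 113 (array([564.5, -59.3]), array([52.8, 18.8]), 13.0) [0.082 0.09  0.093]
scanner_grip top 0.58 495 (array([541.6,  14.6]), array([ 55. , 147.9]), 80.8) [0.028 0.035 0.043]
scanner_grip scene 0.84 714 (array([544.,  15.]), array([ 55.7, 150.6]), 89.8) [0.023 0.034 0.041]
tray top 0.94 2836 (array([ 533.3, -333.9]), array([312. , 156.6]), 56.0) [0.001 0.004 0.013]
tray scene 0.57 2555 (array([ 529.9, -329.2]), array([324. , 153.3]), 55.6) [0.    0.003 0.012]
mat top 0.76 1240 (array([537.4, -28.5]), array([203.4, 168. ]), 0.5) [0.    0.003 0.008]
mat scene 0.76 1048 (array([537.6, -22.8]), array([199.8, 169.7]), 1.2) [0.    0.002 0.005]
label_face top 0.8 273 (array([ 621.7, -251.4]), array([68., 35.]), 56.3) [0.066 0.098 0.121]
label_face scene 0.65 256 (array([ 624.3, -244.4]), array([74.2, 34.7]), 53.5) [0.064 0.096 0.12 ]
jar top 0.46 [221. 197.] [0.622 0.249 0.092] [0.615 0.245 0.09 ]
lid top 97 [221. 197.] [0.619 0.248 0.091]
lid top 145 [200. 209.] [0.577 0.316 0.091]
jar scene 0.51 [312. 271.] [0.636 0.255 0.092] [0.63  0.258 0.091]
lid scene 254 [314. 269.] [0.628 0.256 0.091]
lid scene 129 [343. 271.] [0.584 0.312 0.091]
lid scene 79 [353. 274.] [0.572 0.333 0.091]
```

View pics/crop1.png

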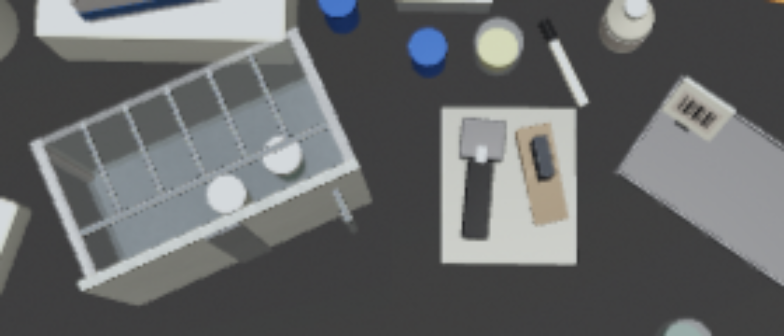

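The crop confirms the choice: both white lids are in the cabinet, next to the front bar. The wedge's thin end points toward the robot, with the fin nearer the far heel. The scanner's nose points away from the robot. I'll grasp the wedge first and use it to push the door open.

```bash
cat >> h.py <<'E'
def tool(yaw,tilt=0.):
    """tool: z down, tilted by tilt deg from down toward heading yaw (deg); y horizontal, left of heading"""
    a,t=np.radians([yaw,tilt]); h=np.array([np.cos(a),np.sin(a),0]); u=np.array([0,0,1.])
    z=-u*np.cos(t)+h*np.sin(t); y=np.cross(u,h); return np.stack([np.cross(y,z),y,z],1)
def flip(Rm): return Rm@np.diag([-1,-1,1.])
def rows(*targets):
    s=manip.get_state(); p0=np.array(s["tcp_pos"]); R0=R.from_rotvec(s["orientation"]).as_matrix()
    print("t",round(s["clock"],2),"tcp",p0.round(4),"j",np.round(s["joint_pos"],2),"w",round(s["width"],4),"gf",round(s["grasp_force"],1),"F",np.round(s["wrist_force"],1))
    for p,Rm in targets:
        sh=R0.T@(np.array(p)-p0)*100; rv=np.degrees(R.from_matrix(R0.T@Rm).as_rotvec())
        print("  ",sh.round(2),rv.round(1),"n>=",max(np.linalg.norm(sh)/4.17,np.linalg.norm(rv)/7.16).round(1))
E
python3 - <<'E'
from h import *
s=manip.get_state();print(R.from_rotvec(s["orientation"]).as_matrix().round(2))
for f in(lambda x:x,flip):
    T=f(tool(13.3)); rows(([.5635,-.0625,.2],T),([.5635,-.0625,.049],T))
E
```

```text
[[ 0.93  0.37 -0.  ]
 [ 0.37 -0.93  0.  ]
 [-0.   -0.   -1.  ]]
t 2.2 tcp [ 0.1946 -0.4876  0.2313] j [-1.19  0.13 -0.04  1.41 -0.    1.57] w 0.0854 gf 0.0 F [-0.5  0.9  0.4]
   [ 50.02 -25.8    3.13] [  -0.    -0.  -171.5] n>= 24.0
   [ 50.02 -25.8   18.23] [  -0.    -0.  -171.5] n>= 24.0
t 2.2 tcp [ 0.1946 -0.4876  0.2313] j [-1.19  0.13 -0.04  1.41 -0.    1.57] w 0.0854 gf 0.0 F [-0.5  0.9  0.4]
   [ 50.02 -25.8    3.13] [-0.   0.   8.5] n>= 13.5
   [ 50.02 -25.8   18.23] [-0.   0.   8.5] n>= 14.2
```

play_rows(
  plan=[4,-2,0,0,0,1,0.4,8,-4,0,0,0,2,0.4,12,-6,0,0,0,2,0.4,16,-8,0.5,0,0,3,0.4,20,-10,0.5,0,0,4,0.4,24,-12,0.5,0,0,4,0.4,28,-14,1,0,0,5,0.4,32,-16,1,0,0,6,0.4,35.5,-18,1,0,0,6,0.4,39,-20,1,0,0,7,0.4,42,-21.5,1.5,0,0,8,0.4,44,-22.5,2,0,0,8.5,0.4],
  squeeze=60,
)

```text
clock: 3.2
tcp_pos: [0.5215, -0.1132, 0.212]
orientation: [3.12, 0.363, 0.003]
wrist_force: [0.4, -1.1, 0.7]
width: 0.0513
grasp_force: 0.0
```

Run:
```python
from h import *
T=flip(tool(13.3)); rows(([.5635,-.0625,.2],T),([.5635,-.0625,.049],T))
T=(tool(13.3)); rows(([.5635,-.0625,.2],T),([.5635,-.0625,.049],T))
```

```text
t 3.2 tcp [ 0.5215 -0.1132  0.212 ] j [-0.21  0.14 -0.06  1.36  0.    2.7 ] w 0.0513 gf 0.0 F [ 0.4 -1.1  0.7]
   [ 5.25 -3.97  1.2 ] [ 0.  -0.1 -0. ] n>= 1.6
   [ 5.23 -3.98 16.3 ] [ 0.  -0.1 -0. ] n>= 4.2
t 3.2 tcp [ 0.5215 -0.1132  0.212 ] j [-0.21  0.14 -0.06  1.36  0.    2.7 ] w 0.0513 gf 0.0 F [ 0.4 -1.1  0.7]
   [ 5.25 -3.97  1.2 ] [-2.0e-01 -1.0e-01  1.8e+02] n>= 25.1
   [ 5.23 -3.98 16.3 ] [-2.0e-01 -1.0e-01  1.8e+02] n>= 25.1
```

play_rows(
  plan=[2.5,-2,1,0,0,-7,0.4,5.25,-4,1,0,0,-14,0.4,5.25,-4,1,0,0,-21,0.4,5.25,-4,1,0,0,-28,0.4,5.25,-4,1,0,0,-35,0.4,5.25,-4,1,0,0,-42,0.4,5.25,-4,1,0,0,-49,0.4,5.25,-4,1,0,0,-56,0.4,5.25,-4,1,0,0,-63,0.4,5.25,-4,1,0,0,-70,0.4,5.25,-4,1,0,0,-77,0.4,5.25,-4,1,0,0,-84,0.4],
)

```text
clock: 4.2
tcp_pos: [0.5618, -0.0645, 0.2013]
orientation: [-2.069, -2.364, 0.0]
wrist_force: [-0.2, 0.1, 0.4]
width: 0.0514
grasp_force: 0.0
```

play_rows(
  plan=[0,0,0,0,0,-7,0.4,0,0,0,0,0,-14,0.4,0,0,0,0,0,-21,0.4,0,0,0,0,0,-28,0.4,0,0,0,0,0,-35,0.4,0,0,0,0,0,-42,0.4,0,0,0,0,0,-49,0.4,0,0,0,0,0,-56,0.4,0,0,0,0,0,-63,0.4,0,0,0,0,0,-70,0.4,0,0,0,0,0,-77,0.4,0,0,0,0,0,-84,0.4],
)

```text
clock: 5.2
tcp_pos: [0.5618, -0.0645, 0.2013]
orientation: [0.044, -3.141, 0.0]
wrist_force: [-0.0, 0.0, 0.7]
width: 0.0512
grasp_force: 0.0
```

Run:
```python
from h import *
T=(tool(13.3)); rows(([.5635,-.0625,.09],T),([.5635,-.0625,.049],T))
```

```text
t 5.2 tcp [ 0.5618 -0.0645  0.2013] j [-0.11  0.2  -0.01  1.35 -0.   -0.14] w 0.0512 gf 0.0 F [-0.   0.   0.7]
   [-0.18  0.2  11.13] [ -0.   -0.  -11.7] n>= 2.7
   [-0.18  0.2  15.23] [ -0.   -0.  -11.7] n>= 3.7
```

play_rows(
  plan=[-0.2,0.2,3,0,0,-6,0.4,-0.2,0.2,6,0,0,-11.7,0.4,-0.2,0.2,9,0,0,-11.7,0.4,-0.2,0.2,12,0,0,-11.7,0.4,-0.2,0.2,14,0,0,-11.7,0.4,-0.2,0.2,15.2,0,0,-11.7,0.4,-0.2,0.2,15.2,0,0,-11.7,0.4,-0.2,0.2,15.2,0,0,-11.7,1,-0.2,0.2,15.2,0,0,-11.7,1,-0.2,0.2,15.2,0,0,-11.7,1,-0.2,0.2,15.2,0,0,-11.7,1,-0.2,0.2,15.2,0,0,-11.7,1],
  squeeze=100,
)

```text
clock: 6.2
tcp_pos: [0.5649, -0.0628, 0.0508]
orientation: [-0.354, 3.119, -0.002]
wrist_force: [-0.4, -1.3, 3.6]
width: 0.0167
grasp_force: 98.4
```

play_rows(
  plan=[0,0,0,0,0,0,1,0,0,0,0,0,0,1,0,0,-3,0,0,0,1,0,0,-6,0,0,0,1,0,0,-9,0,0,0,1,0,0,-12,0,0,0,1,0,0,-15,0,0,0,1,0,0,-18,0,0,0,1,0,0,-21,0,0,0,1,0,0,-24,0,0,0,1,0,0,-25.5,0,0,0,1,0,0,-25.5,0,0,0,1],
)

```text
clock: 7.2
tcp_pos: [0.5645, -0.0623, 0.3075]
orientation: [-0.354, 3.117, -0.001]
wrist_force: [0.8, -0.1, -4.2]
width: 0.0171
grasp_force: 99.1
```

Run:
```python
from h import *
y=25.5; c,s=np.cos(np.radians(y)),np.sin(np.radians(y)); H=np.array([.449,.437])
def wp(th,gap,r=.125,z=.285):
    a=np.radians(y)-th; n=np.array([np.cos(a),np.sin(a)]); e=np.array([np.sin(a),-np.cos(a)])
    g=H+e*r+n*(.006+.075+gap); return ([*g,z],tool(np.degrees(a)))
for th in(0,): rows(wp(th,.03),wp(th,.0)); print(wp(0,.03)[0])
```

```text
t 7.2 tcp [ 0.5645 -0.0623  0.3075] j [-0.11  0.22  0.24  1.59  0.   -0.34] w 0.0171 gf 99.1 F [ 0.8 -0.1 -4.2]
   [-13.49  41.46   2.27] [ -0.1   0.2 -12.5] n>= 10.5
   [-10.56  40.81   2.26] [ -0.1   0.2 -12.5] n>= 10.1
[np.float64(0.6030008536638715), np.float64(0.3719635712019882), 0.285]
```

play_rows(
  plan=[0,0,-3,0,0,0,1,-1,4,-3,0,0,-1,1,-2.5,8,-3,0,0,-2,1,-4,12,-3,0,0,-4,1,-5,16,-3,0,0,-5,1,-6.5,20,-3,0,0,-6,1,-8,24,-3,0,0,-7,1,-9,28,-3,0,0,-8,1,-10.5,32,-3,0,0,-10,1,-12,36,-3,0,0,-11,1,-13,40,-3,0,0,-12.5,1,-13.5,41.5,-3,0,0,-12.5,1],
)

```text
clock: 8.2
tcp_pos: [0.6011, 0.3773, 0.33]
orientation: [0.698, -3.057, -0.001]
wrist_force: [-0.2, 0.4, -5.8]
width: 0.0171
grasp_force: 99.9
```

```bash
cat >> h.py <<'E'
y=25.5; H=np.array([.449,.437])
def wp(th,gap,r=.125,z=.285):
    a=np.radians(y)-th; n=np.array([np.cos(a),np.sin(a)]); e=np.array([np.sin(a),-np.cos(a)])
    g=H+e*r+n*(.006+.075+gap); return ([*g,z],tool(np.degrees(a)))
E
python3 - <<'E'
from h import *
snap("scene","s1")
rows(wp(0,.03),wp(0,0),*[wp(t,0) for t in (.1,.2,.3,.4,.5,.6)])
E
```

```text
t 8.25 tcp [0.6009 0.3796 0.3286] j [0.56 0.59 0.83 1.82 0.   0.11] w 0.0168 gf 99.9 F [-0.9  1.9 -6.3]
   [ 0.12 -0.79  4.36] [ 0.2 -0.4  0.3] n>= 1.1
   [ 3.12 -0.78  4.38] [ 0.2 -0.4  0.3] n>= 1.3
   [ 4.41 -1.52  4.39] [ 0.1 -0.4  6. ] n>= 1.5
   [ 5.77 -2.12  4.4 ] [ 0.1 -0.4 11.8] n>= 1.8
   [ 7.19 -2.59  4.4 ] [ 0.1 -0.4 17.5] n>= 2.4
   [ 8.64 -2.92  4.41] [ 0.1 -0.4 23.2] n>= 3.2
   [10.12 -3.09  4.42] [ 0.1 -0.4 28.9] n>= 4.0
   [11.61 -3.12  4.43] [ 0.  -0.4 34.7] n>= 4.8
```

View pics/s1.png

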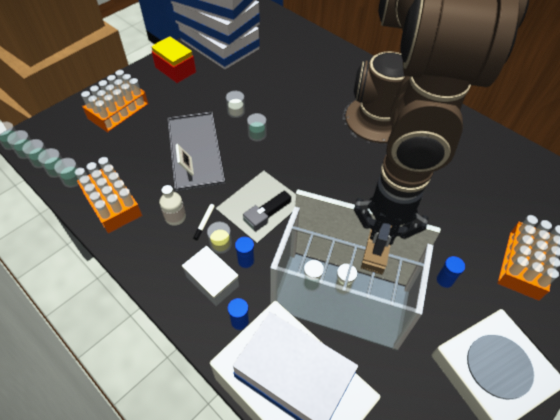

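The wedge is held above the cabinet at (377,252), just behind the door. Next I lower it and push.

play_rows(
  plan=[0.1,-0.8,2.2,0,0,0,1,0.1,-0.8,4.4,0,0,0,1,1.6,-0.8,4.4,0,0,0,1,3.1,-0.8,4.4,0,0,0,1,3.7,-1.2,4.4,0,0,3,1,4.4,-1.5,4.4,0,0,6,1,5.8,-2.1,4.4,0,0,12,1,7.2,-2.6,4.4,0,0,17.5,1,8.6,-2.9,4.4,0,0,23,1,10.1,-3.1,4.4,0,0,29,1,11.6,-3.1,4.4,0,0,34.5,1,11.6,-3.1,4.4,0,0,34.5,1],
)

```text
clock: 9.25
tcp_pos: [0.5084, 0.2929, 0.2889]
orientation: [-0.253, -3.128, 0.003]
wrist_force: [0.1, -0.2, -4.9]
width: 0.0166
grasp_force: 108.5
```

Run:
```python
from h import *
im,d=snap("top"); C=cloud("top",d)
m=(C[...,2]>.255)&(C[...,2]<.275)&(C[...,0]>.1)&(C[...,0]<.6)&(C[...,1]>.05)&(C[...,1]<.6); m&=im.min(-1)>150
X=C[m]; print(m.sum(),[np.round(v,3) for v in cv2.minAreaRect((X[:,:2]*1000).astype(np.float32))])
rows(*[wp(t,0) for t in (.6,.7,.8,.9,1.,1.1,1.2,1.3,1.4,1.5)])
```

```text
158 [array([497.737, 270.372]), array([317.784, 134.575]), np.float64(85.123)]
t 9.3 tcp [0.5094 0.2936 0.289 ] j [0.52 0.26 0.25 1.56 0.   0.68] w 0.0166 gf 108.5 F [ 0.1  0.3 -4.8]
   [0.08 0.74 0.4 ] [-0.1 -0.1 -0.1] n>= 0.2
   [ 1.37 -0.01  0.4 ] [-0.1 -0.1  5.6] n>= 0.8
   [ 2.73 -0.63  0.4 ] [-0.1 -0.1 11.4] n>= 1.6
   [ 4.14 -1.1   0.41] [-0.1 -0.1 17.1] n>= 2.4
   [ 5.59 -1.44  0.41] [-0.1 -0.1 22.8] n>= 3.2
   [ 7.06 -1.63  0.41] [-0.1 -0.1 28.5] n>= 4.0
   [ 8.55 -1.67  0.42] [-0.1 -0.1 34.3] n>= 4.8
   [10.04 -1.56  0.42] [-0.1 -0.1 40. ] n>= 5.6
   [11.5  -1.3   0.42] [-0.1 -0.1 45.7] n>= 6.4
   [12.94 -0.9   0.43] [-0.1 -0.1 51.5] n>= 7.2
```

Run:
```python
from h import *
im,d=snap("scene","s2")
```

```text
(no output)
```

View pics/s2.png

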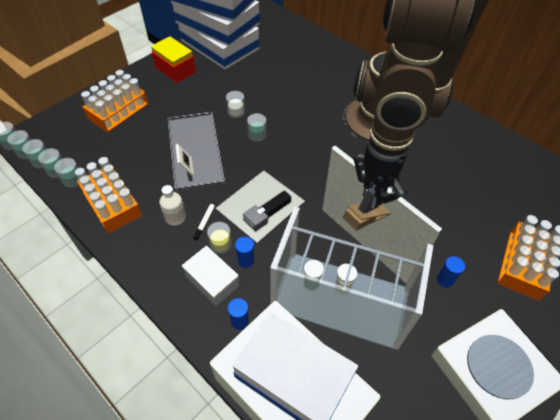

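The door is open to about 0.6 rad, with the wedge at (365,215) against its inner face. I continue pushing.

play_rows(
  plan=[1.4,0,0.2,0,0,5.5,1,2.7,-0.6,0.4,0,0,11.5,1,4.1,-1.1,0.4,0,0,17,1,5.6,-1.4,0.4,0,0,23,1,7.1,-1.6,0.4,0,0,28.5,1,8.5,-1.7,0.4,0,0,34.5,1,10,-1.6,0.4,0,0,40,1,11.5,-1.3,0.4,0,0,45.5,1,12.9,-0.9,0.4,0,0,51.5,1,12.9,-0.9,0.4,0,0,51.5,1],
)

```text
clock: 10.18
tcp_pos: [0.3806, 0.3066, 0.2856]
orientation: [-1.582, -2.712, 0.002]
wrist_force: [0.5, 1.1, -4.9]
width: 0.0168
grasp_force: 108.3
```

Run:
```python
from h import *
rows(wp(1.5,0),wp(1.6,0),wp(1.7,0),wp(1.75,0),wp(1.75,0,z=.2),wp(1.75,0,z=.12),wp(1.75,0,z=.06),wp(1.75,0,z=.048))
```

```text
t 10.18 tcp [0.3806 0.3066 0.2856] j [0.68 0.06 0.01 1.52 0.   1.73] w 0.0168 gf 108.3 F [ 0.5  1.1 -4.9]
   [-0.13 -0.12  0.06] [-0.1 -0.  -0.1] n>= 0.0
   [ 1.16 -0.86  0.06] [-0.1 -0.   5.7] n>= 0.8
   [ 2.51 -1.48  0.06] [-0.1 -0.  11.4] n>= 1.6
   [ 3.21 -1.74  0.06] [-0.1 -0.  14.3] n>= 2.0
   [ 3.21 -1.72  8.56] [-0.1 -0.  14.3] n>= 2.2
   [ 3.2  -1.71 16.56] [-0.1 -0.  14.3] n>= 4.1
   [ 3.2  -1.69 22.56] [-0.1 -0.  14.3] n>= 5.5
   [ 3.2  -1.69 23.76] [-0.1 -0.  14.3] n>= 5.8
```

play_rows(
  plan=[1.2,-0.9,0,0,0,6,1,2.5,-1.5,0,0,0,11.5,1,3.2,-1.7,0,0,0,14.3,1,3.2,-1.7,3,0,0,14.3,1,3.2,-1.7,6,0,0,14.3,1,3.2,-1.7,9,0,0,14.3,1,3.2,-1.7,12,0,0,14.3,1,3.2,-1.7,15,0,0,14.3,1,3.2,-1.7,18,0,0,14.3,1,3.2,-1.7,21,0,0,14.3,1,3.2,-1.7,23,0,0,14.3,1,3.2,-1.7,23.7,0,0,14.3,1],
)

```text
clock: 11.18
tcp_pos: [0.3552, 0.3206, 0.0508]
orientation: [1.899, 2.486, -0.004]
wrist_force: [1.5, -35.4, 44.9]
width: 0.0167
grasp_force: 114.9
```

Run:
```python
from h import *
rows(wp(1.75,0,z=.048)); snap("top","t3")
```

```text
t 11.18 tcp [0.3552 0.3206 0.0508] j [ 0.74  0.11 -0.47  1.   -0.01  2.05] w 0.0167 gf 114.9 F [  1.5 -35.4  44.9]
   [ 0.67 -0.4   0.27] [ 0.3  0.7 -0. ] n>= 0.2
```

View pics/t3.png

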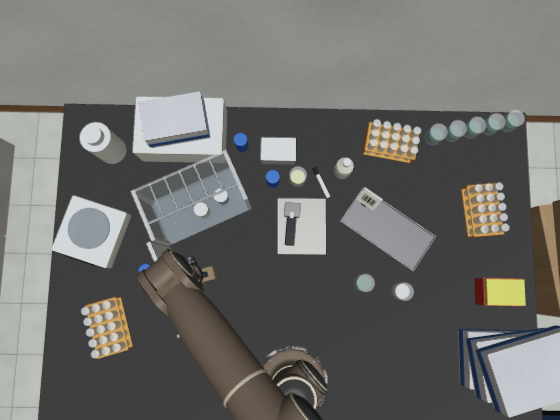

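```bash
cat >> h.py <<'E'
def door(c="scene",name=None):
    im,d=snap(c,name); C=cloud(c,d)
    m=(C[...,2]>.258)&(C[...,2]<.282)&(np.hypot(C[...,0]-H[0],C[...,1]-H[1])<.34)&(im.min(-1)>110)&(np.ptp(im,axis=-1)<40)
    X=C[m][:,:2]
    r=X-H; ang=np.degrees(np.arctan2(r[:,1],r[:,0])); th=(-(90-y)-ang)%360; ok=(np.hypot(*r.T)>.08)
    print("door n",ok.sum(),"theta pct",np.radians(np.percentile(th[ok],[10,25,50,75,90])).round(2))
    return im,C
E
python3 - <<'E'
from h import *
door("scene","s3")
E
```

```text
door n 192 theta pct [1.11 1.49 1.53 1.56 1.59]
```

View pics/s3.png

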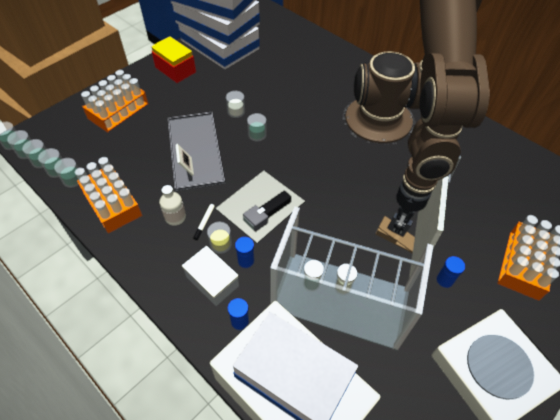

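The door stands near 1.55 rad, with the wedge's tip tucked under it at (395,232). I'm pressing down on the bench, so I ease off, nudge the wedge forward and release.

play_rows(
  plan=[0,0,-0.25,0,0,0,1,0.3,0,-0.3,0,0,0,1,0.6,0,-0.3,0,0,0,1,0.6,0,-0.3,0,0,0,1,0.6,0,-0.3,0,0,0,1],
)

```text
clock: 11.7
tcp_pos: [0.35, 0.3306, 0.0508]
orientation: [1.907, 2.496, -0.003]
wrist_force: [5.2, 1.5, -20.6]
width: 0.0171
grasp_force: 106.2
```

Run:
```python
from h import *
door(); rows(wp(1.75,0,z=.048))
```

```text
door n 195 theta pct [1.13 1.56 1.59 1.63 1.65]
t 11.75 tcp [0.35   0.3306 0.0509] j [ 0.76  0.11 -0.46  1.   -0.    2.06] w 0.0166 gf 106.0 F [  5.    1.5 -21.7]
   [-0.43 -0.15  0.29] [-0.1  0.1 -0. ] n>= 0.1
```

play_rows(
  plan=[0,0,0.15,0,0,0,1,0,0,0.15,0,0,0,1,0,0,0.15,0,0,0,0.5,0,0,0.15,0,0,0,0.5,0,0,0.15,0,0,0,0.5,0,0,0.15,0,0,0,0.5,0,0,-2,0,0,0,0.5,0,0,-5,0,0,0,0.5,0,0,-8,0,0,0,0.5,-1,0,-12,0,0,0,0.5,-2,0,-16,0,0,0,0.5,-3,0,-20,0,0,0,0.5],
)

```text
clock: 12.75
tcp_pos: [0.3573, 0.3018, 0.255]
orientation: [-1.908, -2.496, -0.002]
wrist_force: [1.2, 0.6, 0.9]
width: 0.0427
grasp_force: 0.0
```

play_rows(
  plan=[-3,0,-4,0,0,0,0.5,-6,0,-8,0,0,0,0.5,-8,0,-11,0,0,0,0.5,-11,0,-11,0,0,0,0.5,-14,0,-11,0,0,0,0.5,-14,0,-11,0,0,0,0.5],
)

```text
clock: 13.25
tcp_pos: [0.3953, 0.1637, 0.3646]
orientation: [1.913, 2.489, 0.005]
wrist_force: [0.7, 0.3, -0.1]
width: 0.0432
grasp_force: 0.0
```

Run:
```python
from h import *
im,C=door("top","t4"); rows()
door("scene")
for c in("top","scene"):
    im,d=snap(c); C=cloud(c,d); 
    for o in manip.outline_of(c,"wedge_grip")[:2]:
        X=C[o["region"]]; print(c,o["score"],np.median(X,0).round(3),cv2.minAreaRect((X[:,:2]*1000).astype(np.float32)))
    m=(C[...,2]>.078)&(C[...,2]<.11)&(im.min(-1)>160)&(C[...,0]>.45)&(C[...,0]<.8)&(C[...,1]>.15)&(C[...,1]<.5)
    n,l,st,ce=cv2.connectedComponentsWithStats(m.astype(np.uint8))
    for i in range(1,n):
        if st[i,4]>15:
            (cx,r)=cv2.minEnclosingCircle((C[l==i][:,:2]*1000).astype(np.float32)); print("lid",c,st[i,4],ce[i].round(),np.median(C[l==i],0).round(3),np.round(cx),round(r,1))
```

```text
door n 373 theta pct [1.52 1.53 1.55 1.56 1.58]
t 13.3 tcp [0.3949 0.1652 0.3639] j [ 0.4  -0.02  0.1   1.69  0.    1.71] w 0.0425 gf 0.0 F [ 0.   0.4 -0.9]
door n 455 theta pct [1.53 1.54 1.56 1.58 1.6 ]
top 0.51 [0.332 0.362 0.013] ((333.0866394042969, 362.877685546875), (32.90721893310547, 20.633058547973633), 67.95452880859375)
lid top 97 [221. 197.] [0.619 0.248 0.091] [624. 251.] 22.4
lid top 144 [200. 209.] [0.577 0.317 0.091] [577. 316.] 23.0
scene 0.92 [0.361 0.332 0.031] ((330.35052490234375, 319.8574523925781), (112.27188110351562, 99.0267105102539), 26.019775390625)
lid scene 260 [314. 269.] [0.628 0.256 0.091] [628. 257.] 23.8
lid scene 128 [343. 272.] [0.584 0.311 0.091] [579. 318.] 23.3
lid scene 82 [353. 274.] [0.572 0.334 0.091] [574. 328.] 21.6
```

View pics/t4.png

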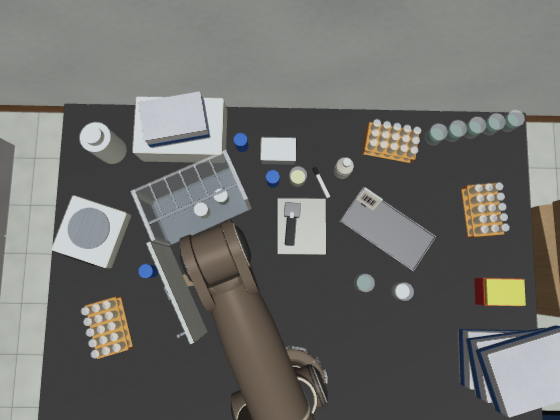

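The door stays at about 1.56 rad by itself, with the wedge at (188,280) under it. Next come the jars, gripped through the front with the tool tilted 45°.

```bash
cat >> h.py <<'E'
h=np.array([np.cos(np.radians(y)),np.sin(np.radians(y)),0])
JA=np.array([.626,.254]); JB=np.array([.578,.319])
def grasp(g,yaw,tilt):  # TCP pose for a grasp point
    T=tool(yaw,tilt); return (np.array(g)+.019*T[:,2],T)
E
python3 - <<'E'
from h import *
B=np.array([*JB,.058])
rows(grasp(B-.17*h+[0,0,.2],y,45),grasp(B-.17*h,y,45),grasp(B,y,45))
door("scene")
E
```

```text
t 13.55 tcp [0.394  0.1678 0.3622] j [ 0.4  -0.02  0.09  1.69  0.    1.71] w 0.0428 gf 0.0 F [-0.5 -1.3 -0.4]
   [ 6.96  6.32 11.76] [-39.1 -32.7 -94.5] n>= 15.0
   [ 6.95  6.33 31.76] [-39.1 -32.7 -94.5] n>= 15.0
   [ 9.98 23.06 31.76] [-39.1 -32.7 -94.5] n>= 15.0
door n 460 theta pct [1.53 1.54 1.56 1.58 1.6 ]
```

play_rows(
  plan=[1,1,1,-39.1,-32.7,-94.5,0.28,2,2,2,-39.1,-32.7,-94.5,0.28,3,3,3,-39.1,-32.7,-94.5,0.28,4,4,4,-39.1,-32.7,-94.5,0.28,5,5,5,-39.1,-32.7,-94.5,0.28,6,6,6,-39.1,-32.7,-94.5,0.28,7,6.3,7,-39.1,-32.7,-94.5,0.28,7,6.3,8,-39.1,-32.7,-94.5,0.28,7,6.3,9,-39.1,-32.7,-94.5,0.28,7,6.3,10,-39.1,-32.7,-94.5,0.28,7,6.3,11,-39.1,-32.7,-94.5,0.28,7,6.3,11.8,-39.1,-32.7,-94.5,0.28],
)

```text
clock: 14.6
tcp_pos: [0.4357, 0.2521, 0.243]
orientation: [-0.095, 2.489, 0.188]
wrist_force: [-0.7, 0.4, -0.5]
width: 0.0619
grasp_force: 0.0
```

Run:
```python
from h import *
B=np.array([*JB,.058])
rows(grasp(B-.17*h+[0,0,.2],y,45),grasp(B-.17*h,y,45),grasp(B,y,45))
```

```text
t 14.6 tcp [0.4357 0.2521 0.243 ] j [ 0.67 -0.41 -0.66  0.7  -0.25  0.51] w 0.0619 gf 0.0 F [-0.7  0.4 -0.5]
   [-0.17 -0.04 -0.07] [ -7.7  -6.5 -18.4] n>= 2.9
   [11.89 -2.28 15.73] [ -7.7  -6.5 -18.4] n>= 4.8
   [-0.52  3.21 25.98] [ -7.7  -6.5 -18.4] n>= 6.3
```

play_rows(
  plan=[0,0,0,-2.6,-2.2,-6.1,0.28,0,0,0,-5.1,-4.3,-12.2,0.28,0,0,0,-7.7,-6.5,-18.4,0.28,2,-0.4,2.6,-7.7,-6.5,-18.4,0.28,4,-0.8,5.2,-7.7,-6.5,-18.4,0.28,6,-1.2,7.8,-7.7,-6.5,-18.4,0.28,8,-1.6,10.4,-7.7,-6.5,-18.4,0.28,10,-1.9,13,-7.7,-6.5,-18.4,0.28,11.9,-2.3,15.7,-7.7,-6.5,-18.4,0.28,11.9,-2.3,15.7,-7.7,-6.5,-18.4,0.28],
)

```text
clock: 15.43
tcp_pos: [0.4323, 0.2486, 0.0372]
orientation: [-0.517, 2.323, 0.213]
wrist_force: [-1.1, -0.4, -2.4]
width: 0.0614
grasp_force: 0.0
```

Run:
```python
from h import *
B=np.array([*JB,.058])
rows(grasp(B-.17*h,y,45),grasp(B,y,45)); snap("scene","s5")
```

```text
t 15.43 tcp [0.4323 0.2486 0.0372] j [ 0.58 -0.31 -1.18 -0.07 -0.1   0.1 ] w 0.0614 gf 0.0 F [-1.1 -0.4 -2.4]
   [-0.89  0.09 -0.16] [-0.2 -0.8 -0.4] n>= 0.2
   [-13.07   0.2   11.7 ] [-0.2 -0.8 -0.4] n>= 4.2
```

View pics/s5.png

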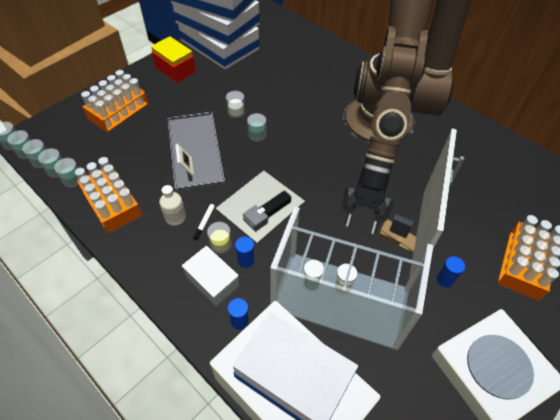

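The open gripper at (365,205) faces jar B at (347,275) through the doorway, clear of the wedge at (400,230). I go in, close and lift.

play_rows(
  plan=[-3,0,2,0,0,0,0.28,-5,0,4,0,-0.4,0,0.28,-7,0.1,6,0,-0.8,0,0.28,-9,0.1,8,0,-0.8,0,0.28,-11,0.2,9.7,0,-0.8,0,0.28,-12.2,0.2,10.8,0,-0.8,0,0.28,-13.1,0.2,11.7,0,-0.8,0,0.28,-13.1,0.2,11.7,0,-0.8,0,0.28],
  squeeze=35,
)

```text
clock: 16.15
tcp_pos: [0.5985, 0.3289, 0.0596]
orientation: [-0.507, 2.293, 0.221]
wrist_force: [-0.0, -0.6, 0.8]
width: 0.0615
grasp_force: 0.0
```

play_rows(
  plan=[0,0,0,0,0,0,0.6,0,0,0,0,0,0,0.8,0,0,0,0,0,0,1,0,0,0,0,0,0,1,0,0,0,0,0,0,1,0,0,0,0,0,0,1],
)

```text
clock: 16.65
tcp_pos: [0.5955, 0.3269, 0.0569]
orientation: [-0.508, 2.296, 0.22]
wrist_force: [-0.5, -0.5, 6.0]
width: 0.0461
grasp_force: 35.6
```

Run:
```python
from h import *
B=np.array([*JB,.058])
rows(grasp(B+[0,0,.025],y,45),grasp(B+[0,0,.025]-.2*h,y,45)); door()
```

```text
t 16.65 tcp [0.5955 0.3269 0.0569] j [ 0.53  0.04 -0.87 -0.14 -0.06  0.07] w 0.0461 gf 35.6 F [-0.5 -0.5  6. ]
   [-0.51  0.04 -1.3 ] [-0.2  0.9 -0.5] n>= 0.3
   [ 13.42  -0.13 -15.66] [-0.2  0.9 -0.5] n>= 4.9
door n 490 theta pct [1.52 1.54 1.56 1.58 1.6 ]
```

play_rows(
  plan=[-0.8,0,-0.9,0,0,0,1,-1.6,0,-1.8,0,0,0,1,1,0,-4,0,0,0,1,3.5,0,-6.5,0,0,0,1,6,0,-9,0,0,0,1,8.5,0,-11.5,0,0,0,1,11,0,-14,0,0,0,1,13,0,-16,0,0,0,1,13,0,-16,0,0,0,1],
)

```text
clock: 17.45
tcp_pos: [0.4034, 0.2362, 0.0695]
orientation: [-0.511, 2.305, 0.216]
wrist_force: [-0.7, -0.0, -2.1]
width: 0.0457
grasp_force: 36.4
```

Run:
```python
from h import *
rows(); im,d=snap("scene"); cv2.imwrite("pics/c6.png",cv2.resize(im[120:330,240:520],None,fx=2.5,fy=2.5)[...,::-1])
```

```text
t 17.45 tcp [0.4034 0.2362 0.0695] j [ 0.6  -0.47 -1.18  0.07 -0.12  0.12] w 0.0457 gf 36.4 F [-0.7 -0.  -2.1]
```

View pics/c6.png

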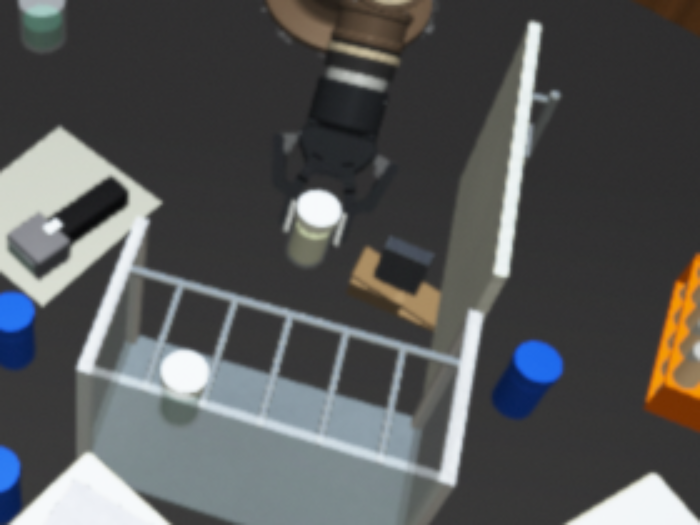

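The jar hangs upright between the pads at (320,225) in the crop. The other jar is at (185,375) and the wedge still props the door. Next I carry the jar to the tray.

```bash
cat >> h.py <<'E'
TC=np.array([.532,-.331]); ty=-34.2
ta=np.radians(ty); TX=np.array([np.cos(ta),np.sin(ta)]); TY=np.array([-np.sin(ta),np.cos(ta)])
def turnz(deg): 
    s=manip.get_state(); return R.from_euler("z",deg,degrees=True).as_matrix()@R.from_rotvec(s["orientation"]).as_matrix()
E
python3 - <<'E'
from h import *
s=manip.get_state(); p=np.array(s["tcp_pos"]); J=TC-.10*TY; print(J)
E=np.array([*(J+.018*TX),.20])
up=p+[0,0,.13]
out=[(up,turnz(0))]
for f in (.2,.4,.6,.8,1):
    q=up+(E-up)*f; out.append((q,turnz(-59.7*f)))
out.append(([*E[:2],.055],turnz(-59.7)))
rows(*out)
E
```

```text
[ 0.47579166 -0.41370806]
t 17.5 tcp [0.4059 0.2378 0.0716] j [ 0.6  -0.46 -1.18  0.07 -0.12  0.12] w 0.0463 gf 36.4 F [ 1.2 -0.8 -0.1]
   [-9.28  0.04 -9.1 ] [0. 0. 0.] n>= 3.1
   [ -6.44 -12.67 -12.01] [ 8.5 -0.   8.4] n>= 4.5
   [ -3.6  -25.37 -14.91] [17.1 -0.1 16.7] n>= 7.1
   [ -0.75 -38.08 -17.82] [25.6 -0.1 25.1] n>= 10.1
   [  2.09 -50.79 -20.73] [34.1 -0.1 33.4] n>= 13.2
   [  4.93 -63.49 -23.64] [42.6 -0.2 41.8] n>= 16.3
   [ 15.29 -63.53 -13.49] [42.6 -0.2 41.8] n>= 16.0
```

play_rows(
  plan=[-3,0,-3,0,0,0,1,-6,0,-6,0,0,0,1,-9,0,-9,0,0,0,1,-8.4,-3.8,-10,2.6,0,2.5,1,-7.6,-7.6,-10.8,5.1,0,5,1,-6.7,-11.4,-11.7,7.7,0,7.5,1,-5.9,-15.2,-12.6,10.2,0,10,1,-5,-19,-13.4,12.8,0,12.5,1,-4.2,-22.8,-14.3,15.3,0,15,1,-3.3,-26.6,-15.2,17.9,0,17.6,1,-2.5,-30.4,-16.1,20.4,0,20.1,1,-1.6,-34.2,-16.9,23,0,22.6,1],
)

```text
clock: 18.5
tcp_pos: [0.4543, -0.1197, 0.2021]
orientation: [0.156, 2.341, -0.058]
wrist_force: [1.0, 0.1, -1.0]
width: 0.0456
grasp_force: 36.6
```

```bash
cat >> h.py <<'E'
def level(yaw,tilt=None):
    "keep current tilt, set heading yaw (rotation about world z only)"
    s=manip.get_state(); Rm=R.from_rotvec(s["orientation"]).as_matrix(); cur=np.degrees(np.arctan2(Rm[1,2],Rm[0,2]))
    print("heading",cur.round(1),"tilt",np.degrees(np.arccos(-Rm[2,2])).round(1)); return turnz(yaw-cur)
E
python3 - <<'E'
from h import *
J=TC-.10*TY; E=J+.018*TX; T=level(ty); rows(([*E,.20],T),([*E,.12],T),([*E,.055],T)); door()
E
```

```text
heading -7.2 tilt 45.6
t 18.5 tcp [ 0.4543 -0.1197  0.2021] j [-0.36 -0.59 -0.92  0.46  0.17 -0.16] w 0.0456 gf 36.6 F [ 1.   0.1 -1. ]
   [ -5.26 -29.68   5.44] [19.3 -0.1 18.9] n>= 7.3
   [  0.45 -29.72  11.04] [19.3 -0.1 18.9] n>= 7.6
   [  5.1  -29.75  15.59] [19.3 -0.1 18.9] n>= 8.1
door n 456 theta pct [1.53 1.54 1.56 1.58 1.6 ]
```

play_rows(
  plan=[-0.7,-3.7,0.7,2.4,0,2.4,1,-1.3,-7.4,1.4,4.8,0,4.7,1,-2,-11.1,2,7.2,0,7.1,1,-2.6,-14.8,2.7,9.6,0,9.5,1,-3.3,-18.5,3.4,12,0,11.8,1,-3.9,-22.2,4.1,14.4,0,14.1,1,-4.6,-26,4.8,16.9,0,16.5,1,-5.2,-29.7,5.4,19.3,0,18.9,1,-4,-29.7,6.7,19.3,0,18.9,1,-2,-29.7,8.6,19.3,0,18.9,1,0.4,-29.7,11,19.3,0,18.9,1,0.4,-29.7,11,19.3,0,18.9,1],
)

```text
clock: 19.55
tcp_pos: [0.4885, -0.4177, 0.11]
orientation: [0.705, 2.274, -0.28]
wrist_force: [-1.5, 1.4, -3.3]
width: 0.0457
grasp_force: 37.0
```

Run:
```python
from h import *
J=TC-.10*TY; E=J+.018*TX; T=level(ty); rows(([*E,.12],T),([*E,.08],T),([*E,.055],T))
for c in("top","scene"):
    im,d=snap(c); C=cloud(c,d)
    m=(im.min(-1)>150)&(C[...,2]>.1)&(C[...,2]<.2)&(np.hypot(C[...,0]-J[0],C[...,1]-J[1])<.05); X=C[m]; print(c,m.sum(),np.median(X,0).round(3) if len(X) else 0)
```

```text
heading -33.9 tilt 44.6
t 19.55 tcp [ 0.4885 -0.4177  0.11  ] j [-0.76 -0.1  -0.84  0.06  0.12 -0.11] w 0.0457 gf 37.0 F [-1.5  1.4 -3.3]
   [-1.07 -0.38 -0.34] [ 0.2 -0.   0.2] n>= 0.3
   [ 1.74 -0.4   2.5 ] [ 0.2 -0.   0.2] n>= 0.7
   [ 3.49 -0.42  4.28] [ 0.2 -0.   0.2] n>= 1.3
top 150 [ 0.475 -0.41   0.145]
scene 102 [ 0.478 -0.408  0.147]
```

play_rows(
  plan=[1,0,1,0,0,0,1,2,0,2,0,0,0,1,2.8,0,2.8,0,0,0,1,3.3,0,3.3,0,0,0,1,3.6,0,3.6,0,0,0,1,3.8,0,3.8,0,0,0,1,3.9,0,3.9,0,0,0,1,3.9,0,3.9,0,0,0,1,3.9,0,3.9,0,0,0,1],
)

```text
clock: 20.4
tcp_pos: [0.4932, -0.4212, 0.0667]
orientation: [0.699, 2.26, -0.287]
wrist_force: [-0.5, 0.7, -2.2]
width: 0.0461
grasp_force: 37.0
```

Run:
```python
from h import *
rows()
```

```text
t 20.4 tcp [ 0.4932 -0.4212  0.0667] j [-0.76 -0.03 -0.91 -0.09  0.12 -0.11] w 0.0461 gf 37.0 F [-0.5  0.7 -2.2]
```

play_rows(
  plan=[0.3,0,0.3,0,0,0,1,0.6,0,0.6,0,0,0,1,0.8,0,0.8,0,0,0,1,0.9,0,0.9,0,0,0,1,1,0,1,0,0,0,1,1,0,1,0,0,0,1,1,0,1,0,0,0,1],
)

```text
clock: 20.98
tcp_pos: [0.4938, -0.4215, 0.053]
orientation: [0.698, 2.258, -0.287]
wrist_force: [-1.2, 1.6, 5.3]
width: 0.0458
grasp_force: 37.3
```

Run:
```python
from h import *
rows()
J=TC-.10*TY
for c in("top","scene"):
    im,d=snap(c); C=cloud(c,d)
    m=(im.min(-1)>150)&(C[...,2]>.07)&(C[...,2]<.2)&(np.hypot(C[...,0]-J[0],C[...,1]-J[1])<.05); X=C[m]; print(c,m.sum(),np.median(X,0).round(3) if len(X) else 0)
```

```text
t 20.98 tcp [ 0.4938 -0.4215  0.053 ] j [-0.76 -0.   -0.92 -0.14  0.12 -0.11] w 0.0458 gf 37.3 F [-1.2  1.6  5.3]
top 142 [ 0.478 -0.413  0.087]
scene 98 [ 0.48  -0.409  0.086]
```

play_rows(
  plan=[0,0,0,0,0,0,0.45,0,0,0,0,0,0,0.28,0,0,0,0,0,0,0.28,0,0,0,0,0,0,0.2,0,0,-1,0,0,0,0.2,0,0,-3,0,0,0,0.2,0,0,-6,0,0,0,0.28,0,0,-9,0,0,0,0.28,0,0,-12,0,0,0,0.28,-3,0,-14,0,0,0,0.28,-5,0,-15,0,0,0,0.28,-5,0,-15,0,0,0,0.28],
)

```text
clock: 22.08
tcp_pos: [0.4356, -0.3834, 0.2007]
orientation: [0.695, 2.251, -0.292]
wrist_force: [0.3, -0.8, 1.5]
width: 0.0615
grasp_force: 0.0
```

Run:
```python
from h import *
J=TC-.10*TY
for c in("top","scene"):
    im,d=snap(c); C=cloud(c,d)
    m=(im.min(-1)>150)&(C[...,2]>.07)&(C[...,2]<.1)&(np.hypot(C[...,0]-J[0],C[...,1]-J[1])<.05); X=C[m]; print(c,m.sum(),np.median(X,0).round(3) if len(X) else 0)
A=np.array([*JA,.052]); L=-.17*h
T=level(y); s=manip.get_state(); p=np.array(s["tcp_pos"])
q=A+L+.019*T[:,2]
rows(([*(p[:2]*.5+q[:2]*.5),.2],level(-4)),(q+[0,0,.16],T),(q,T))
```

```text
top 151 [ 0.476 -0.413  0.086]
scene 119 [ 0.479 -0.407  0.086]
heading -34.0 tilt 45.6
heading -34.0 tilt 45.6
t 22.18 tcp [ 0.4336 -0.3813  0.1939] j [-0.79 -0.33 -0.82  0.3   0.14 -0.14] w 0.0612 gf 0.0 F [-0.  -0.4 -0. ]
   [  9.34  24.92 -10.25] [-21.4   0.1 -21. ] n>= 6.8
   [ 19.22  49.84 -19.99] [-42.5   0.3 -41.6] n>= 13.7
   [30.65 49.76 -8.79] [-42.5   0.3 -41.6] n>= 14.2
```

play_rows(
  plan=[1.3,3.5,-1.4,-3,0,-2.9,0.28,2.7,7,-2.8,-6,0,-5.8,0.28,4,10.5,-4.2,-8.9,0,-8.7,0.28,5.4,13.9,-5.6,-11.9,0,-11.6,0.28,6.7,17.4,-7,-14.9,0,-14.6,0.28,8.1,20.9,-8.4,-17.9,0,-17.5,0.28,9.4,24.4,-9.8,-20.8,0,-20.4,0.28,10.8,27.9,-11.2,-23.8,0,-23.3,0.28,12.1,31.4,-12.6,-26.8,0,-26.2,0.28,13.4,34.9,-14,-29.8,0,-29.1,0.28,14.8,38.3,-15.4,-32.7,0,-32,0.28,16.1,41.8,-16.8,-35.7,0,-34.9,0.28],
)

```text
clock: 23.18
tcp_pos: [0.4745, 0.0974, 0.195]
orientation: [-0.322, 2.329, 0.143]
wrist_force: [0.7, -1.4, 0.3]
width: 0.0616
grasp_force: 0.0
```

Run:
```python
from h import *
A=np.array([*JA,.052]); L=-.17*h
g=lambda v:grasp(v,y,45.5)
rows(g(A+L+[0,0,.16]),g(A+L)); door()
```

```text
t 23.18 tcp [0.4745 0.0974 0.195 ] j [ 0.14 -0.56 -0.93  0.41  0.1  -0.09] w 0.0616 gf 0.0 F [ 0.7 -1.4  0.3]
   [-2.63  8.31  2.22] [-6.6  0.1 -7. ] n>= 2.2
   [ 8.79  8.21 13.43] [-6.6  0.1 -7. ] n>= 4.3
door n 461 theta pct [1.53 1.54 1.56 1.58 1.6 ]
```

play_rows(
  plan=[-1.3,4.2,1.1,-3.3,0,-3.5,0.28,-2.6,8.3,2.2,-6.6,0,-7,0.28,0,8.3,4.8,-6.6,0,-7,0.28,2.5,8.3,7.3,-6.6,0,-7,0.28,5,8.2,9.8,-6.6,0,-7,0.28,7,8.2,11.7,-6.6,0,-7,0.28,8.3,8.2,13,-6.6,0,-7,0.28,8.3,8.2,13,-6.6,0,-7,0.28,8.3,8.2,13,-6.6,0,-7,0.28,8.3,8.2,13,-6.6,0,-7,0.28],
)

```text
clock: 24.07
tcp_pos: [0.4879, 0.1848, 0.0484]
orientation: [-0.516, 2.296, 0.216]
wrist_force: [-0.3, -0.2, 0.1]
width: 0.0612
grasp_force: 0.0
```

Run:
```python
from h import *
A=np.array([*JA,.052]); L=-.17*h
g=lambda v:grasp(v,y,45.5)
rows(g(A+L),g(A+L/2),g(A))
```

```text
t 24.07 tcp [0.4879 0.1848 0.0484] j [ 0.31 -0.27 -1.15 -0.1   0.09 -0.09] w 0.0612 gf 0.0 F [-0.3 -0.2  0.1]
   [0.84 0.31 0.53] [-0.2  0.3 -0.1] n>= 0.2
   [-5.09  0.34  6.62] [-0.2  0.3 -0.1] n>= 2.0
   [-11.02   0.37  12.71] [-0.2  0.3 -0.1] n>= 4.0
```

play_rows(
  plan=[-1,0.2,2.3,0,0,0,0.28,-3,0.3,4.4,0,0,0,0.28,-5,0.3,6.5,0,0,0,0.28,-7,0.3,8.6,0,0,0,0.28,-9,0.4,10.7,0,0,0,0.28,-10.2,0.4,11.9,0,0,0,0.28,-11,0.4,12.7,0,0,0,0.28,-11,0.4,12.7,0,0,0,0.28,-11,0.4,12.7,0,0,0,0.28],
)

```text
clock: 24.82
tcp_pos: [0.6378, 0.26, 0.0391]
orientation: [-0.516, 2.295, 0.216]
wrist_force: [-0.3, -0.4, 0.1]
width: 0.0615
grasp_force: 0.0
```

Run:
```python
from h import *
A=np.array([*JA,.052])
rows(grasp(A,y,45.5)); im,d=snap("scene"); cv2.imwrite("pics/c7.png",cv2.resize(im[120:330,240:520],None,fx=2.5,fy=2.5)[...,::-1])
```

```text
t 24.82 tcp [0.6378 0.26   0.0391] j [ 0.36  0.09 -0.87 -0.19  0.05 -0.06] w 0.0615 gf 0.0 F [-0.3 -0.4  0.1]
   [ 0.   -0.03  0.05] [-0.2  0.3 -0.1] n>= 0.1
```

View pics/c7.png

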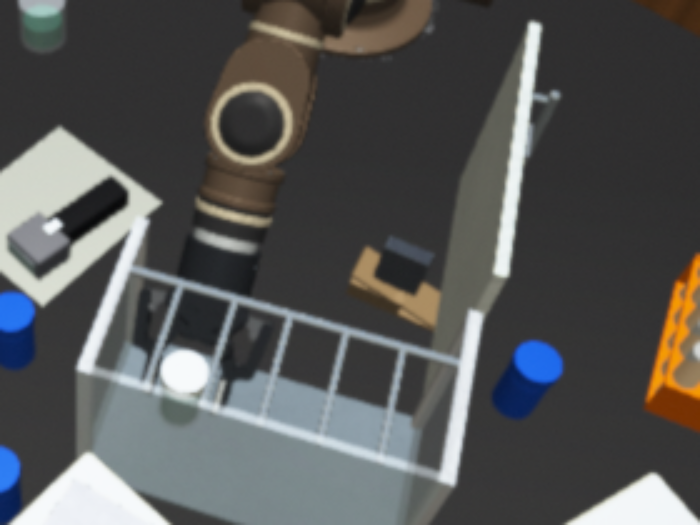

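The fingers straddle jar A at (185,375), and the jar hasn't moved. I close and lift.

play_rows(
  plan=[0,0,0,0,0,0,0.6,0,0,0,0,0,0,0.8,0,0,0,0,0,0,1,0,0,0,0,0,0,1,0,0,0,0,0,0,1,-0.7,0,-0.7,0,0,0,1,-1.5,0,-1.5,0,0,0,1,-1.5,0,-1.5,0,0,0,1],
)

```text
clock: 25.53
tcp_pos: [0.6381, 0.2603, 0.0614]
orientation: [-0.516, 2.293, 0.216]
wrist_force: [1.0, 0.6, 0.2]
width: 0.0433
grasp_force: 35.8
```

Run:
```python
from h import *
s=manip.get_state(); p=np.array(s["tcp_pos"]); T=level(y)
rows((p-.2*h,T),(p-.2*h+[0,0,.13],T))
im,d=snap("top"); C=cloud("top",d)
m=(C[...,2]>.1)&(C[...,2]<.14)&(im.min(-1)>150)&(np.hypot(C[...,0]-p[0],C[...,1]-p[1])<.06); print(m.sum(),np.median(C[m],0))
```

```text
heading 25.2 tilt 45.9
t 25.53 tcp [0.6381 0.2603 0.0614] j [ 0.36  0.05 -0.85 -0.13  0.05 -0.06] w 0.0433 gf 35.8 F [1.  0.6 0.2]
   [ 13.91  -0.07 -14.37] [-0.2 -0.  -0.2] n>= 4.8
   [  4.57  -0.09 -23.41] [-0.2 -0.  -0.2] n>= 5.7
113 [0.62250152 0.25444283 0.11416338]
```

play_rows(
  plan=[2.5,0,-2.6,0,0,0,1,5,0,-5.2,0,0,0,1,7.5,0,-7.8,0,0,0,1,10,0,-10.4,0,0,0,1,12,0,-12.4,0,0,0,1,13.5,0,-14,0,0,0,1,12,0,-16,0,0,0,1,9.5,0,-18.5,0,0,0,1,7,0,-21,0,0,0,1,4.6,0,-23.4,0,0,0,1,4.6,0,-23.4,0,0,0,1],
)

```text
clock: 26.5
tcp_pos: [0.4598, 0.1758, 0.1992]
orientation: [-0.514, 2.283, 0.216]
wrist_force: [0.3, 0.0, 1.5]
width: 0.0431
grasp_force: 36.4
```

Run:
```python
from h import *
J=TC-.01*TY; print(J); E=J+.0165*TX; T=level(ty); rows(([*E,.20],T),([*E,.07],T)); door()
```

```text
[ 0.52637917 -0.33927081]
heading 25.1 tilt 46.5
t 26.5 tcp [0.4598 0.1758 0.1992] j [ 0.31 -0.55 -0.93  0.39  0.09 -0.09] w 0.0431 gf 36.4 F [0.3 0.  1.5]
   [ 10.49 -50.84 -10.94] [43.   0.2 40.8] n>= 12.7
   [ 19.92 -50.8   -1.99] [43.   0.2 40.8] n>= 13.1
door n 460 theta pct [1.53 1.54 1.56 1.58 1.6 ]
```

play_rows(
  plan=[0.8,-3.8,-0.8,3.2,0,3.1,1,1.6,-7.6,-1.6,6.5,0,6.1,1,2.4,-11.4,-2.5,9.7,0,9.2,1,3.2,-15.2,-3.3,12.9,0,12.2,1,3.9,-19,-4.1,16.1,0,15.3,1,4.7,-22.9,-4.9,19.4,0,18.4,1,5.5,-26.7,-5.7,22.6,0,21.4,1,6.3,-30.5,-6.5,25.8,0,24.5,1,7.1,-34.3,-7.4,29,0,27.5,1,7.9,-38.1,-8.2,32.3,0,30.6,1,8.7,-41.9,-9,35.5,0,33.7,1,9.5,-45.7,-9.8,38.7,0,36.7,1],
)

```text
clock: 27.55
tcp_pos: [0.5272, -0.2984, 0.1873]
orientation: [0.57, 2.284, -0.257]
wrist_force: [-0.0, 0.7, -0.7]
width: 0.0431
grasp_force: 36.6
```

Run:
```python
from h import *
J=TC-.01*TY; E=J+.0165*TX; T=level(ty); rows(([*E,.20],T),([*E,.07],T))
```

```text
heading -28.9 tilt 45.9
t 27.55 tcp [ 0.5272 -0.2984  0.1873] j [-0.52 -0.27 -0.8   0.24  0.01 -0.03] w 0.0431 gf 36.6 F [-0.   0.7 -0.7]
   [-3.32 -3.82  1.67] [3.8 0.1 3.7] n>= 1.3
   [ 6.02 -3.68 10.71] [3.8 0.1 3.7] n>= 3.1
```

play_rows(
  plan=[-1.5,-2,0.8,2,0,2,1,-2.5,-3.7,1.7,3.8,0,3.7,1,-0.5,-3.7,4,3.8,0,3.7,1,1.5,-3.7,6.3,3.8,0,3.7,1,3.5,-3.7,8.2,3.8,0,3.7,1,5,-3.7,9.7,3.8,0,3.7,1,5.5,-3.7,10.2,3.8,0,3.7,1,5.5,-3.7,10.2,3.8,0,3.7,1,5.5,-3.7,10.2,3.8,0,3.7,1,5.5,-3.7,10.2,3.8,0,3.7,1],
)

```text
clock: 28.38
tcp_pos: [0.5427, -0.3477, 0.0825]
orientation: [0.67, 2.255, -0.301]
wrist_force: [0.6, -0.8, 0.2]
width: 0.0431
grasp_force: 36.6
```

Run:
```python
from h import *
J=TC-.01*TY; E=J+.0165*TX; T=level(ty); rows(([*E,.036],T))
```

```text
heading -33.9 tilt 46.3
t 28.38 tcp [ 0.5427 -0.3477  0.0825] j [-0.56 -0.07 -0.91 -0.08 -0.02  0.01] w 0.0431 gf 36.6 F [ 0.6 -0.8  0.2]
   [ 3.48 -0.17  3.09] [0.2 0.  0.2] n>= 1.1
```

play_rows(
  plan=[1,0,0.9,0,0,0,1,2,0,1.8,0,0,0,1,2.7,-0.1,2.4,0,0,0,1,3.1,-0.1,2.8,0,0,0,1,3.3,-0.1,2.9,0,0,0,1,3.4,-0.1,3,0,0,0,1,3.5,-0.1,3.1,0,0,0,1,3.5,-0.1,3.1,0,0,0,1,3.5,-0.1,3.1,0,0,0,1],
)

```text
clock: 29.13
tcp_pos: [0.5398, -0.3477, 0.0349]
orientation: [0.67, 2.256, -0.301]
wrist_force: [-0.8, 0.9, -1.3]
width: 0.0429
grasp_force: 36.6
```

Run:
```python
from h import *
rows(); J=TC-.01*TY
for c in("top","scene"):
    im,d=snap(c); C=cloud(c,d)
    m=(im.min(-1)>150)&(C[...,2]>.07)&(C[...,2]<.2)&(np.hypot(C[...,0]-J[0],C[...,1]-J[1])<.05); X=C[m]; print(c,m.sum(),np.median(X,0).round(3) if len(X) else 0)
```

```text
t 29.13 tcp [ 0.5398 -0.3477  0.0349] j [-0.56  0.01 -0.98 -0.23 -0.02  0.01] w 0.0429 gf 36.6 F [-0.8  0.9 -1.3]
top 153 [ 0.529 -0.342  0.087]
scene 135 [ 0.532 -0.336  0.086]
```

play_rows(
  plan=[0.1,0,0.1,0,0,0,1,0.1,0,0.1,0,0,0,1,0.1,0,0.1,0,0,0,0.45,0.1,0,0.1,0,0,0,0.25,0.1,0,0.1,0,0,0,0.25,0.1,0,0.1,0,0,0,0.25,0.1,0,-1,0,0,0,0.25,0.1,0,-3,0,0,0,0.25,0,0,-6,0,0,0,0.25,0,0,-9.5,0,0,0,0.25,-2,0,-13,0,0,0,0.25,-4,0,-16,0,0,0,0.25],
)

```text
clock: 30.23
tcp_pos: [0.4646, -0.2965, 0.1734]
orientation: [0.671, 2.26, -0.3]
wrist_force: [1.1, -0.7, 1.1]
width: 0.0641
grasp_force: 0.0
```

Run:
```python
from h import *
for c in("top","scene"):
    im,d=snap(c,"t8" if c=="top" else None); C=cloud(c,d)
    for k in(-.1,-.01):
        J=TC+k*TY; m=(im.min(-1)>150)&(C[...,2]>.07)&(C[...,2]<.1)&(np.hypot(C[...,0]-J[0],C[...,1]-J[1])<.045); X=C[m]; print(c,m.sum(),np.median(X,0).round(3) if len(X) else 0)
    for n,z in(("scanner_grip",.021),("scanner_nose",.021),("label_face",.09)):
        for r in manip.pinpoint(c,n)[:2]: print(c,n,round(r["score"],2),at_z(c,r["point"],z).round(3))
    o=manip.outline_of(c,"scanner_grip")[0]; X=C[o["region"]&(C[...,2]>.02)&(C[...,2]<.06)]; print(o["score"],cv2.minAreaRect((X[:,:2]*1000).astype(np.float32)))
    o=manip.outline_of(c,"label_face")[0]; X=C[o["region"]&(C[...,2]>.06)&(C[...,2]<.13)]
    c0=X.mean(0); n=np.linalg.svd(X-c0)[2][2]; print("label",o["score"],len(X),c0.round(3),n.round(2),[np.percentile(X[:,k],[2,98]).round(3) for k in range(3)])
rows()
```

```text
top 152 [ 0.476 -0.412  0.086]
top 155 [ 0.53  -0.343  0.087]
top scanner_grip 0.72 [0.352 0.341 0.021]
top scanner_grip 0.58 [0.541 0.008 0.021]
top scanner_nose 0.82 [0.61  0.006 0.021]
top label_face 0.68 [ 0.624 -0.24   0.09 ]
top label_face 0.63 [ 0.542 -0.023  0.09 ]Traceback (most recent call last):
  File "<stdin>", line 8, in <module>
IndexError: list index out of range
```

View pics/t8.png

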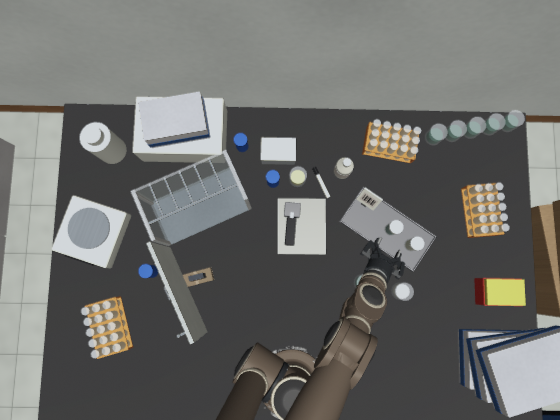

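Both jars stand on the tray at (396,228) and (417,243), and the cabinet is empty. The scanner is at (291,222), undisturbed.

Run:
```python
from h import *
for c in("top","scene"):
    im,d=snap(c); C=cloud(c,d)
    m=(C[...,2]>.022)&(C[...,2]<.05)&(abs(C[...,0]-.545)<.095)&(abs(C[...,1]-.0)<.08); X=C[m][:,:2]
    print(c,"scanner",m.sum(),cv2.minAreaRect((X*1000).astype(np.float32)),X[:,0].min().round(3),X[:,0].max().round(3))
    b=X[X[:,0]<.56]; f=np.polyfit(b[:,0],b[:,1],1); print(" body axis deg",np.degrees(np.arctan(f[0])).round(1),"y at .54",np.polyval(f,.54).round(4)); 
    hd=X[X[:,0]>.58]; print(" head y",hd[:,1].min().round(3),hd[:,1].max().round(3))
    for o in manip.outline_of(c,"label_face")[:1]:
        X=C[o["region"]&(C[...,2]>.06)&(C[...,2]<.13)]
        c0=X.mean(0); n=np.linalg.svd(X-c0)[2][2]; print("label",o["score"],len(X),c0.round(3),n.round(2),[np.percentile(X[:,k],[2,98]).round(3) for k in range(3)])
    for r in manip.pinpoint(c,"label_face")[:1]: print(c,round(r["score"],2),at_z(c,r["point"],.09).round(3))
G=[.543,.0125]
T=tool(-4); rows(([*G,.2],T),([*G,.012],T)); rows(([*G,.2],flip(T)))
```

```text
top scanner 515 ((540.8988037109375, 12.575042724609375), (55.59648513793945, 150.9342498779297), 83.05657958984375) 0.465 0.617
 body axis deg -2.9 y at .54 0.0101
 head y -0.021 0.035
label 0.83 286 [ 0.622 -0.251  0.096] [-0.74  0.5   0.45] [array([0.597, 0.647]), array([-0.283, -0.221]), array([0.063, 0.124])]
top 0.55 [ 0.619 -0.248  0.09 ]
scene scanner 726 ((543.3902587890625, 14.453523635864258), (57.386810302734375, 153.0182647705078), 88.20499420166016) 0.467 0.62
 body axis deg -3.0 y at .54 0.0194
 head y -0.016 0.042
label 0.73 265 [ 0.627 -0.241  0.095] [ 0.73 -0.51 -0.45] [array([0.599, 0.652]), array([-0.277, -0.211]), array([0.061, 0.123])]
scene 0.57 [ 0.622 -0.251  0.09 ]
t 30.78 tcp [ 0.4665 -0.2977  0.1718] j [-0.55 -0.38 -0.9   0.24 -0.03  0.01] w 0.0641 gf 0.0 F [ 1.3  1.  -0. ]
   [ 5.13 30.09 -9.86] [-12.4  44.9 -27.5] n>= 7.7
   [18.66 30.29  3.19] [-12.4  44.9 -27.5] n>= 8.6
t 30.78 tcp [ 0.4665 -0.2977  0.1718] j [-0.55 -0.38 -0.9   0.24 -0.03  0.01] w 0.0641 gf 0.0 F [ 1.3  1.  -0. ]
   [ 5.13 30.09 -9.86] [ 59.4  16.4 140.3] n>= 21.4
```

play_rows(
  plan=[0.6,3.6,-1.2,-1.5,5.4,-3.3,0.25,1.2,7.2,-2.5,-3,10.8,-6.6,0.25,1.8,10.8,-3.7,-4.5,16.2,-9.9,0.25,2.5,14.4,-5,-6,21.6,-13.2,0.25,3.1,18,-6.2,-7.4,27,-16.5,0.25,3.8,21.6,-7.5,-8.9,32.3,-19.8,0.25,4.5,25.2,-8.7,-10.4,37.7,-23.1,0.25,5.1,28.8,-9.9,-12.4,44.9,-27.5,0.25,5.1,30.1,-9.9,-12.4,44.9,-27.5,0.25,5.1,30.1,-9.9,-12.4,44.9,-27.5,0.25,5.1,30.1,-9.9,-12.4,44.9,-27.5,0.25],
)

```text
clock: 31.7
tcp_pos: [0.5439, 0.0129, 0.2003]
orientation: [-0.107, -3.139, 0.002]
wrist_force: [-0.3, 0.6, -0.3]
width: 0.064
grasp_force: 0.0
```

Run:
```python
from h import *
G=[.537,.0148]
T=tool(-3); rows(([*G,.06],T),([*G,.008],T))
im,d=snap("scene"); C=cloud("scene",d)
m=(C[...,2]>.022)&(C[...,2]<.05)&(abs(C[...,0]-.545)<.095)&(abs(C[...,1]-.0)<.08); X=C[m][:,:2]
print(m.sum(),cv2.minAreaRect((X*1000).astype(np.float32)))
```

```text
t 31.7 tcp [0.5439 0.0129 0.2003] j [ 0.02  0.16 -0.06  1.34 -0.    0.09] w 0.064 gf 0.0 F [-0.3  0.6 -0.3]
   [ 0.7   0.16 14.03] [-0.1 -0.  -0.9] n>= 3.4
   [ 0.7   0.17 19.23] [-0.1 -0.  -0.9] n>= 4.6
723 ((543.3855590820312, 16.704120635986328), (58.045528411865234, 151.15249633789062), 85.67428588867188)
```

play_rows(
  plan=[0.3,0.1,3,0,0,-0.9,0.25,0.7,0.2,6,0,0,-0.9,0.25,0.7,0.2,9,0,0,-0.9,0.25,0.7,0.2,12,0,0,-0.9,0.25,0.7,0.2,15,0,0,-0.9,0.25,0.7,0.2,17.5,0,0,-0.9,0.25,0.7,0.2,19,0,0,-0.9,0.25,0.7,0.2,19,0,0,-0.9,0.25,0.7,0.2,19.1,0,0,-0.9,0.6,0.7,0.2,19.1,0,0,-0.9,1,0.7,0.2,19.1,0,0,-0.9,1,0.7,0.2,19.1,0,0,-0.9,1],
  squeeze=60,
)

```text
clock: 32.75
tcp_pos: [0.5379, 0.0143, 0.0133]
orientation: [0.085, 3.135, -0.002]
wrist_force: [-1.7, -1.8, 7.5]
width: 0.0327
grasp_force: 60.3
```

play_rows(
  plan=[0,0,0,0,0,0,1,0,0,0,0,0,0,1,0,0,0,0,0,0,1,0,0,-3,0,0,0,1,0,0,-6,0,0,0,1,0,0,-9,0,0,0,1,0,0,-12,0,0,0,1,0,0,-15,0,0,0,1,0,0,-18,0,0,0,1,0,0,-18,0,0,0,1],
)

```text
clock: 33.58
tcp_pos: [0.5391, 0.0151, 0.1983]
orientation: [0.084, 3.128, 0.0]
wrist_force: [0.4, 0.9, -2.3]
width: 0.0328
grasp_force: 60.5
```

```bash
cat >> h.py <<'E'
LC=np.array([.6225,-.2475,.092])
def scan(dist,pitch,yaw=-34.5,xo=-.006,zo=.006):
    a,t=np.radians([yaw,pitch]); d=np.array([np.cos(a)*np.cos(t),np.sin(a)*np.cos(t),-np.sin(t)])
    T=tool(yaw,-pitch); return LC-(dist+.076)*d + xo*d - zo*T[:,2] +.019*T[:,2], T
E
python3 - <<'E'
from h import *
rows(scan(.14,16),scan(.08,16)); print(scan(.08,16))
for c in("top","scene"):
    im,d=snap(c); C=cloud(c,d); p=manip.get_state()["tcp_pos"]
    m=(C[...,2]>p[2]-.03)&(C[...,2]<p[2]+.035)&(C[...,0]>p[0]+.03)&(C[...,0]<p[0]+.12)&(abs(C[...,1]-p[1])<.06)
    X=C[m]; print(c,len(X),X.min(0).round(3),X.max(0).round(3)); f=np.polyfit(X[:,0],X[:,2],1); print(" pitch deg",np.degrees(np.arctan(f[0])))
E
```

```text
t 33.58 tcp [0.5391 0.0151 0.1983] j [ 0.03  0.14 -0.09  1.32 -0.    0.08] w 0.0328 gf 60.5 F [ 0.4  0.9 -2.3]
   [  8.85 -14.47   5.65] [-4.2 16.3 31.3] n>= 5.0
   [  3.95 -17.47   7.36] [-4.2 16.3 31.3] n>= 5.0
(array([ 0.49121037, -0.15726714,  0.12415685]), array([[-0.79220094,  0.56640624, -0.22715996],
       [ 0.54446462,  0.82412619,  0.15612272],
       [ 0.27563736, -0.        , -0.9612617 ]]))Traceback (most recent call last):
  File "<stdin>", line 6, in <module>
    return umr_minimum(a, axis, None, out, keepdims, initial, where)
ValueError: zero-size array to reduction operation minimum which has no identity
```

play_rows(
  plan=[1.5,-2.4,0.8,-0.7,2.7,5.2,1,3,-4.8,1.7,-1.4,5.4,10.4,1,4.4,-7.2,2.6,-2.1,8.1,15.6,1,5.9,-9.6,3.4,-2.8,10.9,20.9,1,7.4,-12,4.3,-3.5,13.6,26.1,1,8.8,-14.5,5.1,-4.2,16.3,31.3,1,8.8,-14.5,5.1,-4.2,16.3,31.3,1,8.8,-14.5,5.1,-4.2,16.3,31.3,1,8.8,-14.5,5.1,-4.2,16.3,31.3,1],
)

```text
clock: 34.38
tcp_pos: [0.4408, -0.125, 0.1394]
orientation: [-0.851, -2.733, -0.116]
wrist_force: [0.2, 0.8, -1.6]
width: 0.0328
grasp_force: 60.6
```

Run:
```python
from h import *
rows(scan(.14,16,zo=.011),scan(.08,16,zo=.011))
s=manip.get_state(); p=np.array(s["tcp_pos"]); T=R.from_rotvec(s["orientation"]).as_matrix()
mid=p-.019*T[:,2]+.011*T[:,2]+.006*-T[:,0]; nose=mid-.076*T[:,0]; print("pred nose",nose.round(3),"dir",(-T[:,0]).round(3))
for c in("top","scene"):
    im,d=snap(c,"n9"+c); C=cloud(c,d)
    Q=(C-mid)@np.stack([-T[:,0],T[:,1],-T[:,2]],1)   # scanner frame
    m=(Q[...,0]>.03)&(Q[...,0]<.1)&(abs(Q[...,1])<.045)&(abs(Q[...,2])<.035)
    X=Q[m]; print(c,len(X))
    if len(X)>20:
        print(np.percentile(X,[3,50,97],axis=0).round(3).tolist())
        t=X[X[:,2]>np.median(X[:,2])-.006]; A=np.c_[t[:,:2],np.ones(len(t))]; print(" top plane slope x,y",np.linalg.lstsq(A,t[:,2],rcond=None)[0].round(3))
    for r in manip.pinpoint(c,"scanner_nose")[:1]: print(" nose",round(r["score"],2),at_z(c,r["point"],nose[2]).round(3))
im=cv2.imread("pics/n9scene.png"); cv2.imwrite("pics/c9.png",cv2.resize(im[100:260,130:330],None,fx=3.5,fy=3.5))
```

```text
t 34.38 tcp [ 0.4408 -0.125   0.1394] j [-0.32  0.25 -0.13  1.47  0.07  0.27] w 0.0328 gf 60.6 F [ 0.2  0.8 -1.6]
   [-0.16  0.19 -0.69] [-0.3 -0.5 -0.1] n>= 0.2
   [-6.16  0.21 -0.74] [-0.3 -0.5 -0.1] n>= 1.5
pred nose [ 0.507 -0.171  0.124] dir [ 0.789 -0.545 -0.285]
top 0
scene 313
[[0.031, -0.019, -0.014], [0.05, 0.022, 0.015], [0.07, 0.034, 0.019]]
 top plane slope x,y [-0.012 -0.035  0.017]
 nose 0.59 [ 0.506 -0.176  0.124]
```

View pics/c9.png

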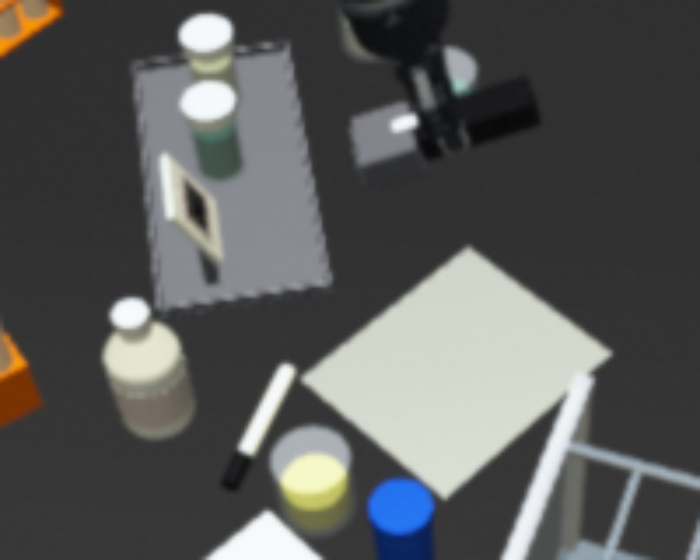

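The scanner sits level in the grip, with its head at (390,145) in the crop, and points at the label at (195,205). I move it in and hold.

play_rows(
  plan=[-1.5,0,-0.4,0,-0.5,0,1,-3,0.1,-0.7,0,-0.5,0,1,-4.5,0.2,-0.7,0,-0.5,0,1,-5.5,0.2,-0.7,0,-0.5,0,1,-6.2,0.2,-0.7,0,-0.5,0,1,-6.2,0.2,-0.7,0,-0.5,0,1,-6.2,0.2,-0.7,0,-0.5,0,1,-6.2,0.2,-0.7,0,-0.5,0,1,-6.2,0.2,-0.7,0,-0.5,0,1],
)

```text
clock: 35.33
tcp_pos: [0.4922, -0.1581, 0.1294]
orientation: [-0.853, -2.741, -0.112]
wrist_force: [-0.2, 1.1, -2.3]
width: 0.0327
grasp_force: 60.6
```

Run:
```python
from h import *
rows(scan(.08,16,zo=.011))
s=manip.get_state(); p=np.array(s["tcp_pos"]); T=R.from_rotvec(s["orientation"]).as_matrix()
mid=p-.008*T[:,2]-.006*T[:,0]; nose=mid-.076*T[:,0]; S=np.stack([-T[:,0],-T[:,1],-T[:,2]],1)
print("label in nose frame",((LC-nose)@S).round(4))
for c in("scene",):
    im,d=snap(c); C=cloud(c,d)
    Q=(C-mid)@S; m=(Q[...,0]>.03)&(Q[...,0]<.1)&(abs(Q[...,1])<.045)&(abs(Q[...,2])<.03); X=Q[m]
    print(len(X),np.percentile(X,[3,50,97],axis=0).round(3).tolist())
    for o in manip.outline_of(c,"label_face")[:1]:
        X=C[o["region"]&(C[...,2]>.05)&(C[...,2]<.13)]; X=(X-nose)@S; print("label",np.percentile(X,[3,50,97],axis=0).round(3).tolist())
```

```text
t 35.33 tcp [ 0.4922 -0.1581  0.1294] j [-0.35  0.36 -0.01  1.48  0.06  0.25] w 0.0327 gf 60.6 F [-0.2  1.1 -2.3]
   [-0.02  0.01  0.04] [-0.3 -0.  -0.1] n>= 0.0
label in nose frame [ 0.0802 -0.0004 -0.0004]
312 [[0.031, -0.034, -0.015], [0.05, -0.02, 0.014], [0.07, 0.02, 0.019]]
label [[0.072, -0.039, -0.034], [0.079, -0.011, 0.003], [0.088, 0.028, 0.032]]
```

play_rows(
  plan=[0,0,0,0,0,0,1,0,0,0,0,0,0,1,0,0,0,0,0,0,1,0,0,0,0,0,0,1,0,0,0,0,0,0,1,0,0,0,0,0,0,1,0,0,0,0,0,0,1,0,0,0,0,0,0,1,0,0,0,0,0,0,1,0,0,0,0,0,0,1,0,0,0,0,0,0,1,0,0,0,0,0,0,1],
)

```text
clock: 36.43
tcp_pos: [0.4926, -0.1584, 0.1291]
orientation: [-0.854, -2.741, -0.112]
wrist_force: [-0.6, 0.5, -2.0]
width: 0.0327
grasp_force: 60.6
```

play_rows(
  plan=[0,0,0,0,0,0,1,0,0,0,0,0,0,1,0,0,0,0,0,0,1,0,0,0,0,0,0,1,0,0,0,0,0,0,1,0,0,0,0,0,0,1,0,0,0,0,0,0,1,0,0,0,0,0,0,1,0,0,0,0,0,0,1,0,0,0,0,0,0,1,0,0,0,0,0,0,1,0,0,0,0,0,0,1],
)

```text
clock: 37.43
tcp_pos: [0.4926, -0.1584, 0.1291]
orientation: [-0.854, -2.741, -0.112]
wrist_force: [-0.0, -0.1, -1.3]
width: 0.0329
grasp_force: 60.6
```

Run:
```python
from h import *
s=manip.get_state(); p=np.array(s["tcp_pos"]); T=R.from_rotvec(s["orientation"]).as_matrix()
b=p+T[:,0]*.10+[0,0,.03]
G=[.537,.015]; D=tool(-3)
rows((b,T),([*G,.2],D),([*G,.0135],D))
```

```text
t 37.43 tcp [ 0.4926 -0.1584  0.1291] j [-0.35  0.36 -0.    1.48  0.06  0.25] w 0.0329 gf 60.6 F [-0.  -0.1 -1.3]
   [10.83 -0.02 -2.88] [0. 0. 0.] n>= 2.7
   [ 7.92 16.75 -5.21] [  4.1 -15.7 -31.4] n>= 4.9
   [ 2.77 16.87 12.71] [  4.1 -15.7 -31.4] n>= 5.1
```

play_rows(
  plan=[3,0,-1,0,0,0,1,6,0,-2,0,0,0,1,6.5,3,-2.5,0.7,-2.6,-5.2,1,7,6,-3,1.4,-5.2,-10.5,1,7.3,9,-3.6,2,-7.8,-15.7,1,7.5,12,-4.2,2.7,-10.4,-21,1,7.7,14.5,-4.8,3.4,-13,-26.2,1,7.9,16.8,-5.2,4.1,-15.7,-31.4,1,7.9,16.8,-5.2,4.1,-15.7,-31.4,1,7.9,16.8,-5.2,4.1,-15.7,-31.4,1,7.9,16.8,-5.2,4.1,-15.7,-31.4,1],
)

```text
clock: 38.35
tcp_pos: [0.5368, 0.0152, 0.1997]
orientation: [-0.083, -3.139, 0.001]
wrist_force: [0.5, 1.2, -2.0]
width: 0.033
grasp_force: 60.6
```

Run:
```python
from h import *
G=[.537,.015]; D=tool(-3)
rows(([*G,.2],D),([*G,.0135],D))
```

```text
t 38.35 tcp [0.5368 0.0152 0.1997] j [ 0.03  0.15 -0.08  1.34 -0.    0.08] w 0.033 gf 60.6 F [ 0.5  1.2 -2. ]
   [-0.02 -0.02 -0.03] [-0.  -0.1 -0. ] n>= 0.0
   [-0.05 -0.   18.62] [-0.  -0.1 -0. ] n>= 4.5
```

play_rows(
  plan=[0,0,4,0,0,0,1,0,0,8,0,0,0,1,0,0,12,0,0,0,1,0,0,15,0,0,0,1,0,0,17,0,0,0,1,0,0,18,0,0,0,1,0,0,18.6,0,0,0,1,0,0,18.6,0,0,0,1,0,0,18.6,0,0,0,1],
)

```text
clock: 39.1
tcp_pos: [0.5381, 0.0145, 0.0149]
orientation: [0.084, 3.139, -0.001]
wrist_force: [0.5, 0.5, -2.0]
width: 0.0327
grasp_force: 60.7
```

play_rows(
  plan=[0,0,0,0,0,0,0.5,0,0,0,0,0,0,0.3,0,0,0,0,0,0,0.3,0,0,0,0,0,0,0.3,0,0,-2,0,0,0,0.3,0,0,-5,0,0,0,0.3,0,0,-9,0,0,0,0.3,0,0,-13,0,0,0,0.3,0,0,-17,0,0,0,0.3,0,0,-21,0,0,0,0.3,0,0,-25,0,0,0,0.3],
)

```text
clock: 40.02
tcp_pos: [0.537, 0.0154, 0.2662]
orientation: [0.082, 3.14, -0.001]
wrist_force: [0.2, 0.2, 0.1]
width: 0.0599
grasp_force: 0.0
```

Run:
```python
from h import *
for c in("top","scene"):
    im,C=door(c,"w"+c)
    m=(C[...,2]>.022)&(C[...,2]<.05)&(abs(C[...,0]-.545)<.095)&(abs(C[...,1]-.0)<.08); X=C[m][:,:2]
    print("scanner",m.sum(),cv2.minAreaRect((X*1000).astype(np.float32)))
    m=(C[...,2]>.075)&(C[...,2]<.105)&(np.hypot(C[...,0]-.35,C[...,1]-.33)<.055)&(im.max(-1)<90)
    X=C[m]; print("fin",len(X),np.median(X,0).round(3),cv2.minAreaRect((X[:,:2]*1000).astype(np.float32)) if len(X) else 0)
    m=(C[...,2]>.004)&(C[...,2]<.105)&(np.hypot(C[...,0]-.35,C[...,1]-.33)<.09)&(C[...,1]<.39); X=C[m]
    m2=(im[...,0].astype(int)-im[...,2]>40)&m; print("tan",m2.sum(),cv2.minAreaRect((C[m2][:,:2]*1000).astype(np.float32)))
rows()
```

```text
door n 376 theta pct [1.52 1.53 1.55 1.56 1.58]
scanner 0 ((0.0, 0.0), (0.0, 0.0), 0.0)
fin 15 [0.35  0.302 0.085] ((347.321533203125, 313.4798583984375), (13.156671524047852, 38.88303756713867), 33.373634338378906)
tan 1 ((370.7210388183594, 289.6643981933594), (0.0, 0.0), 0.0)
door n 459 theta pct [1.53 1.54 1.56 1.58 1.6 ]
scanner 722 ((544.3856811523438, 19.910531997680664), (57.95271682739258, 152.88987731933594), 84.86277770996094)
fin 98 [0.359 0.332 0.086] ((353.3953552246094, 328.8956298828125), (22.64240264892578, 49.730690002441406), 19.06446075439453)
tan 377 ((351.5316467285156, 332.78973388671875), (48.304969787597656, 99.7594223022461), 15.603994369506836)
t 40.12 tcp [0.5398 0.0154 0.2714] j [ 0.03  0.15  0.07  1.49 -0.    0.08] w 0.0598 gf 0.0 F [ 1.2  0.3 -0.2]
```

Run:
```python
from h import *
T=tool(-74.8); W=[.351,.330]
rows(([.38,.22,.33],T),([*W,.33],T),([*W,.05],T))
```

```text
t 40.12 tcp [0.5398 0.0154 0.2714] j [ 0.03  0.15  0.07  1.49 -0.    0.08] w 0.0598 gf 0.0 F [ 1.2  0.3 -0.2]
   [16.95 19.6  -6.04] [ 0.4  0.6 71.8] n>= 10.0
   [20.42 30.44 -6.08] [ 0.4  0.6 71.8] n>= 10.0
   [20.74 30.42 21.92] [ 0.4  0.6 71.8] n>= 10.3
```

play_rows(
  plan=[1.5,1.8,-1.5,0,0,6.5,0.5,3,3.6,-3,0,0,13,0.5,4.6,5.4,-4.5,0,0,19.6,0.5,6.2,7.2,-6,0,0,26,0.5,7.7,9,-6,0,0,32.6,0.5,9.2,10.8,-6,0,0,39,0.5,10.8,12.6,-6,0,0,45.7,0.5,12.3,14.4,-6,0,0,52,0.5,13.9,16.2,-6,0,0,58.7,0.5,15.4,18,-6,0,0,65,0.5,17,19.6,-6,0,0,71.8,0.5,17,19.6,-6,0,0,71.8,0.5],
)

```text
clock: 41.12
tcp_pos: [0.3758, 0.2219, 0.3239]
orientation: [-1.91, -2.494, -0.0]
wrist_force: [-0.3, 0.4, 0.6]
width: 0.0429
grasp_force: 0.0
```

Run:
```python
from h import *
T=tool(-74.8); W=[.351,.330]
rows(([*W,.33],T),([*W,.05],T))
for c in("top","scene"):
    im,d=snap(c); C=cloud(c,d)
    m=(C[...,2]>.08)&(C[...,2]<.1)&(np.hypot(C[...,0]-.35,C[...,1]-.33)<.055); X=C[m]; print("fin",len(X),np.median(X,0).round(3),cv2.minAreaRect((X[:,:2]*1000).astype(np.float32)) if len(X) else 0)
```

```text
t 41.12 tcp [0.3758 0.2219 0.3239] j [ 0.53 -0.02  0.01  1.6   0.    1.84] w 0.0429 gf 0.0 F [-0.3  0.4  0.6]
   [11.08  0.42 -0.6 ] [-0.  -0.  -0.1] n>= 2.7
   [11.06  0.43 27.4 ] [-0.  -0.  -0.1] n>= 7.1
fin 0 [nan nan nan] 0
fin 164 [0.354 0.333 0.088] ((347.5799865722656, 340.6717529296875), (44.45625686645508, 76.949462890625), 25.871843338012695)
  return _methods._mean(a, axis=axis, dtype=dtype,
  ret = um.true_divide(
```

play_rows(
  plan=[4,0.2,0,0,0,0,0.5,8,0.4,1,0,0,0,0.5,11,0.4,3,0,0,0,0.5,11,0.4,7,0,0,0,0.5,11,0.4,11,0,0,0,0.5,11,0.4,15,0,0,0,0.5,11,0.4,19,0,0,0,0.5,11,0.4,22.5,0,0,0,0.5,11,0.4,25,0,0,0,0.5,11,0.4,26.5,0,0,0,0.5,11,0.4,27,0,0,0,0.5,11,0.4,27,0,0,0,0.5],
)

```text
clock: 42.22
tcp_pos: [0.3527, 0.3258, 0.0524]
orientation: [-1.908, -2.496, 0.005]
wrist_force: [-0.1, 0.1, 0.3]
width: 0.0427
grasp_force: 0.0
```

play_rows(
  plan=[0,0,0,0,0,0,0.8,0,0,0,0,0,0,1,0,0,0,0,0,0,1,0,0,0,0,0,0,1,0,0,0,0,0,0,1,0,0,0,0,0,0,1],
  squeeze=90,
)

```text
clock: 42.72
tcp_pos: [0.3518, 0.3269, 0.0553]
orientation: [-1.906, -2.496, 0.001]
wrist_force: [-6.8, -2.3, 6.1]
width: 0.0165
grasp_force: 89.1
```

Gripped at the fin width. I pull it back, lift it above the door's height and go to the mat.

play_rows(
  plan=[-2,0,-0.2,0,0,0,1,-4.5,0,-1,0,0,0,1,-6.5,0,-4,0,0,0,1,-8,0,-8,0,0,0,1,-9.5,0,-12,0,0,0,1,-11,0,-16,0,0,0,1,-12.5,0,-20,0,0,0,1,-14,0,-24,0,0,0,1,-15.5,0,-27,0,0,0,1,-18,0,-28,0,0,0,1,-21,0,-28,0,0,0,1,-24,0,-28,0,0,0,1],
)

```text
clock: 43.72
tcp_pos: [0.4163, 0.0946, 0.336]
orientation: [1.904, 2.495, 0.004]
wrist_force: [1.5, -0.3, -4.8]
width: 0.0167
grasp_force: 90.7
```

Run:
```python
from h import *
T=tool(13.3); 
rows(([.555,-.066,.28],T),([.555,-.066,.055],T)); snap("scene","s10")
```

```text
t 43.72 tcp [0.4163 0.0946 0.336 ] j [ 0.22 -0.04  0.02  1.62 -0.    1.53] w 0.0167 gf 90.7 F [ 1.5 -0.3 -4.8]
   [-19.15   9.11   5.65] [  0.1   0.2 -88. ] n>= 12.3
   [-19.14   9.03  28.15] [  0.1   0.2 -88. ] n>= 12.3
```

View pics/s10.png

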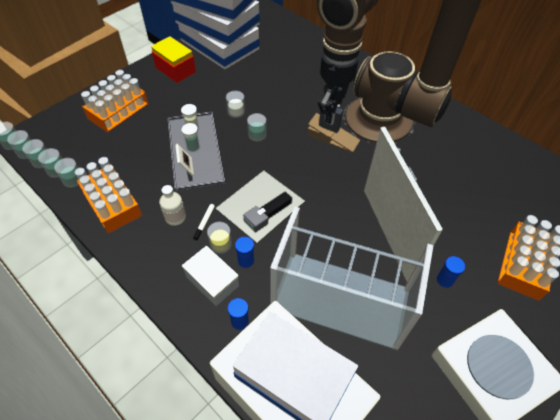

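The wedge is up at (335,130) in the scene view. The door is closing by itself at (405,195), and both jars and the scanner are in place.

play_rows(
  plan=[-1.6,0.8,0.2,0,0,-7,1,-3.2,1.5,0.4,0,0,-14,1,-4.8,2.3,0.6,0,0,-21,1,-6.4,3,0.8,0,0,-28,1,-8,3.8,1,0,0,-35,1,-9.6,4.5,1.2,0,0,-42,1,-11.2,5.3,1.5,0,0,-49,1,-12.8,6,2,0,0,-56,1,-14.4,6.8,3,0,0,-63,1,-16,7.6,4,0,0,-70,1,-17.6,8.4,5,0,0,-77,1,-19.1,9.1,5.6,0,0,-84,1],
)

```text
clock: 44.77
tcp_pos: [0.554, -0.0657, 0.2773]
orientation: [0.262, -3.13, 0.001]
wrist_force: [-0.5, 0.0, -4.6]
width: 0.0169
grasp_force: 90.7
```

Run:
```python
from h import *
T=tool(13.3); 
rows(([.558,-.066,.1],T),([.558,-.066,.058],T)); door()
```

```text
t 44.77 tcp [ 0.554  -0.0657  0.2773] j [-0.12  0.2   0.14  1.52 -0.   -0.28] w 0.0169 gf 90.7 F [-0.5  0.  -4.6]
   [-0.4  -0.09 17.73] [-0.  -0.  -3.7] n>= 4.3
   [-0.41 -0.08 21.93] [-0.  -0.  -3.7] n>= 5.3
door n 553 theta pct [0.48 0.5  0.52 0.54 0.55]
```

play_rows(
  plan=[-0.4,-0.1,4,0,0,-3.7,1,-0.4,-0.1,8,0,0,-3.7,1,-0.4,-0.1,12,0,0,-3.7,1,-0.4,-0.1,16,0,0,-3.7,1,-0.4,-0.1,19,0,0,-3.7,1,-0.4,-0.1,20.5,0,0,-3.7,1,-0.4,-0.1,21.2,0,0,-3.7,1,-0.4,-0.1,21.6,0,0,-3.7,1,-0.4,-0.1,21.8,0,0,-3.7,1,-0.4,-0.1,21.8,0,0,-3.7,1,-0.4,-0.1,21.8,0,0,-3.7,1],
)

```text
clock: 45.73
tcp_pos: [0.5589, -0.0655, 0.0615]
orientation: [-0.353, 3.119, -0.002]
wrist_force: [-0.6, -0.2, -4.4]
width: 0.0168
grasp_force: 90.4
```

Run:
```python
from h import *
rows()
```

```text
t 45.73 tcp [ 0.5589 -0.0655  0.0615] j [-0.12  0.25 -0.27  1.05 -0.   -0.34] w 0.0168 gf 90.4 F [-0.6 -0.2 -4.4]
```

play_rows(
  plan=[0,0,0.15,0,0,0,1,0,0,0.3,0,0,0,1,0,0,0.4,0,0,0,1,0,0,0.45,0,0,0,1,0,0,0.45,0,0,0,1],
)

```text
clock: 46.15
tcp_pos: [0.559, -0.0656, 0.0583]
orientation: [-0.353, 3.118, -0.002]
wrist_force: [-3.1, -0.2, 10.2]
width: 0.0169
grasp_force: 93.1
```

play_rows(
  plan=[0,0,0,0,0,0,0.7,0,0,0,0,0,0,0.5,0,0,0,0,0,0,0.5,0,0,0,0,0,0,0.5,0,0,-2,0,0,0,0.5,0,0,-5,0,0,0,0.5,0,0,-9,0,0,0,0.5,0,0,-13,0,0,0,0.5,0,0,-17,0,0,0,0.5,4,0,-19,0,0,0,0.5,8,0,-20,0,0,0,0.5,12,0,-20,0,0,0,0.5],
)

```text
clock: 47.15
tcp_pos: [0.4421, -0.0922, 0.2577]
orientation: [-0.355, 3.118, -0.003]
wrist_force: [-0.5, -1.0, 0.3]
width: 0.0424
grasp_force: 0.0
```

play_rows(
  plan=[4,0,0,0,0,0,0.5,8,0,0,0,0,0,0.5,8,0,0,0,0,0,0.5,8,0,0,0,0,0,0.5,8,0,0,0,0,0,0.5,8,0,0,0,0,0,0.5,8,0,0,0,0,0,0.5,8,0,0,0,0,0,0.5,8,0,0,0,0,0,0.5,8,0,0,0,0,0,0.5,8,0,0,0,0,0,0.5,8,0,0,0,0,0,0.5],
)

```text
clock: 48.15
tcp_pos: [0.3639, -0.1097, 0.2553]
orientation: [0.354, -3.121, 0.001]
wrist_force: [0.8, -0.2, 0.0]
width: 0.0427
grasp_force: 0.0
```

Run:
```python
from h import *
rows(); door("top"); im,C=door("scene")
m=(C[...,2]>.022)&(C[...,2]<.05)&(abs(C[...,0]-.545)<.095)&(abs(C[...,1]-.025)<.055); X=C[m][:,:2]
print("scanner",m.sum(),cv2.minAreaRect((X*1000).astype(np.float32)))
m=(C[...,2]>.08)&(C[...,2]<.1)&(np.hypot(C[...,0]-.56,C[...,1]+.065)<.06); X=C[m]
print("fin",m.sum(),np.median(X,0),cv2.minAreaRect((X[:,:2]*1000).astype(np.float32)))
im,d=snap("top"); cv2.imwrite("pics/end.png",cv2.resize(im[90:330,100:460],None,fx=2,fy=2)[...,::-1])
```

```text
t 48.15 tcp [ 0.3639 -0.1097  0.2553] j [-0.29 -0.15 -0.26  1.46 -0.   -0.52] w 0.0427 gf 0.0 F [ 0.8 -0.2  0. ]
door n 361 theta pct [0.01 0.02 0.05 6.27 6.28]
door n 791 theta pct [0.02 6.21 6.24 6.26 6.27]
scanner 729 ((543.6917724609375, 10.03846549987793), (74.14705657958984, 153.44105529785156), 86.94459533691406)
fin 121 [ 0.56421087 -0.05778812  0.09061912] ((562.4889526367188, -59.82078552246094), (50.3957405090332, 19.50352668762207), 11.567831039428711)
```

View pics/end.png

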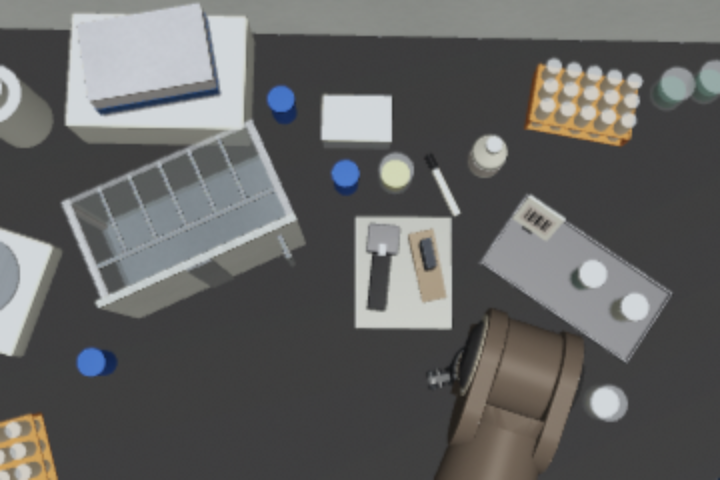

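The door is shut, and the wedge at (428,262) and scanner at (380,262) are on the mat. Both jars stand on the tray at (592,274) and (633,307), the bystanders are in place and the arm is clear. I'll let one more second pass so the door settles, then hand in.

play_rows(
  plan=[0,0,0,0,0,0,0.5,0,0,0,0,0,0,0.5,0,0,0,0,0,0,0.5,0,0,0,0,0,0,0.5,0,0,0,0,0,0,0.5,0,0,0,0,0,0,0.5,0,0,0,0,0,0,0.5,0,0,0,0,0,0,0.5,0,0,0,0,0,0,0.5,0,0,0,0,0,0,0.5,0,0,0,0,0,0,0.5,0,0,0,0,0,0,0.5],
)

```text
clock: 49.3
tcp_pos: [0.3637, -0.1098, 0.2554]
orientation: [0.353, -3.121, 0.001]
wrist_force: [0.1, -0.4, -0.1]
width: 0.0427
grasp_force: 0.0
```

```bash
python3 -c "
from h import *
print(manip.job_done())"
```

```text
the job is handed in; nothing more can be done
None
```

The job is handed in at about 49 s: both jars found stand on the tray, the label was scanned for over 2 s, the door is shut, and the wedge and scanner are back on the mat; no verdict was returned.

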